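Take the charged battery pack off the charger and put it away

TASK

Pull the charged battery pack straight up out of the charger, against its sprung catch, and stand it upright on the rubber mat and let go of it. Then take it by its other pair of sides and stand it fully inside the empty bay of the steel rack, not sticking out at either open end. Set it down gently, never drop it or tip it over, and leave the two packs already in the rack where they are.

Things in the scene. Friction and masses are not known exactly. Their poses are not given: they have to be found in the camera images.
- pack: The charged battery pack, standing in the charger at the start: black moulded body 44 mm (its x) by 60 mm (its y), from 45 to 115 mm above its foot, on a grey plug stem 36 by 52 mm, 45 mm high, with a groove across each 52 mm end; origin at the centre of the foot, z up towards the flat top. About 0.55 kg. Grip the black body.
- charger: Fixed grey charger holding the pack. Origin: under the well, on the bench; axes parallel to the pack's at the start. Base 30 mm high = well floor, 130 by 110 mm; well walls to 72 mm. Cheeks at +y and -y, inner faces 32 mm off centre, 139 mm high: fingers fit only on the pack's x sides (44 mm). Sprung rollers in the y walls catch the stem's grooves, about 12 N, for the first 15 mm.
- mat: Fixed black rubber mat on the bench, 130 (x) by 120 (y) by 3 mm; origin at the centre of its underside.
- rack: Fixed steel rack, three bays side by side along its y, pitch 62 mm; origin: centre of its underside. Floor plate 84 (x) by 194 (y) by 8 mm. Bay walls 8 mm thick, 64 mm long in x, to 117 mm above the bench, 54 mm clear between; x ends open. A pack stands with its 60 mm along the rack's x and its 44 mm between the walls, so fingers fit only at the x ends. Two bays are taken.
- free_bay: The empty bay of the rack: origin at the centre of its floor (8 mm above the bench), x along the bay towards its open end, as the rack's x.
- parked_a: A pack already in the rack, same make and size as pack; to be left alone. Origin at the centre of its foot.
- parked_b: The other pack already in the rack, same size; to be left alone. Origin at the centre of its foot.
Things that resemble listed ones, but are neither listed nor needed, are in the scene too. What is shaped like the pack but green or red is not meant.

How it is judged:
By the outcome, as a careful person would: the job done as asked, in the order asked, and still so for the second after the job is handed in, with the robot touching nothing.
It also fails if it takes over 64 s, if anything falls off the work surface, if the arm or the gripper's body presses on something with over 40 N, if the wrist force passes 120 N, or if a joint passes its speed limit or range.

ROBOT

A 7-joint arm with a two-finger parallel gripper is mounted at the origin on the work surface. World frame = base frame: x ahead of the robot, y to its left, z up, the work surface at z = 0. Lengths are in m, angles in rad, forces in N, time in s.
With the tool pointing down it reaches from about 0.4 to 0.85 m from the base axis. Payload 4.4 kg.
Tool frame: the origin (TCP) lies midway between the tips of the shut fingers; the grasp point (between the pads) lies 19 mm behind it; y points along the fingers, x is the direction in which the jaws open and shut, and the axes are right-handed (so a half turn about y gives the same grasp; the last joint's range is limited). The gripper opens to 94 mm and grips with 3 to 60 N. Pads are 16 mm wide; open, the fingers measure 119 mm over their backs; the gripper's body (75 mm by 177 mm) begins 78 mm behind the grasp point.
Start: joints at [1.228, 0.628, 0.038, 1.517, -0.027, 0.996, -0.02], TCP at [0.178, -0.625, 0.174] pointing down, gripper open.
Joint ranges: [-3.06, 3.06], [-0.37, 2.12], [-1.25, 1.32], [0.18, 2.47], [-1.1, 4.24], [0.23, 1.98], [-2.94, 2.94]. Speed limits (rad/s): [2.57, 2.57, 3.14, 3.14, 3.14, 3.14, 3.14].

INTERFACE

Orientations are given as [roll, pitch, yaw] about the fixed x, y, z axes, in that order (R = Rz(yaw) Ry(pitch) Rx(roll)).
In Python, from plant import sense, capture, camera_params, sign_off, boxes_of, place_of gives the robot as it stands.
- The arm moves only by the tool jog_arm, never from a script. Its argument "rows" is a list of rows, each a list of 3 entries, a list of its own where there are three numbers: the shift along the tool's x, y, z in m, then the turn, a rotation vector about the tool's x, y, z in degrees, then the closure in counts, from 0 (fully open) to 255 (shut). A call has 1 to 12 rows; each row shifts and turns the commanded pose from where the row before left it, along the tool's axes as they then stand; what a row does not reach is not made up. A row lasts 1/10 s, in which the tool goes at most 50 mm and 8.59 degrees, less where a joint would pass 70% of its speed; a pose out of reach is approached as far as the arm can. A call with a gripper value outside its range is refused whole. The fingers move at their own pace and stop on an object; the grip force is fixed at half the most. Time passes only in rows, so rows that do not move let the fingers close. It gives the time, the measured TCP pose, the force and the opening at its end, in the units of the state.
- sense(): the state, without advancing time (a new reading comes with each control period).
- capture(name): name is "side" or "top" or "wrist"; returns the picture (420x560x3 uint8, red, green, blue); there is no depth.
- camera_params(name): a dict with "mtx" (3x3 intrinsics, pixels), "k1" (the pictures are not rectified: a ray, as slopes to the right and down, at radius r is drawn at 1 + k1 r^2 times it, then the intrinsics apply), "T" (4x4, takes a point from camera to world coordinates). Camera axes: x right, y down, z forward; pixel columns grow to the right and rows downward; lengths in m; the calibration is good to about 2 mm. A picture is of the moment at which its call begins: read the wrist's pose just before it. camera_params takes no time and is no camera call; for the wrist camera it gives the pose at the moment of the call.
- sign_off(): hands the job in, once; it reports no verdict.
Trained networks look in the newest picture that a camera, given by its name, has taken for a name from the list of things; names that differ only in an ending like _2 or _b are one class to them, and where a whole thing is asked for, a point or a joint stands for the part that bears it (a point fixed in the world has none). Each returns a list of dicts, best first, with "score" (0 to 1); they miss things now and then, are a little off and sometimes report something else, mostly with a low value. They report only what shows in the picture. A call takes as long as a camera call. They do not tell look-alikes from the thing itself.
- boxes_of(camera, query): "bbox" ([left, top, right, bottom] in pixels, round what is visible of it).
- place_of(camera, query): "position" ([column, row] in pixels: a listed point, or the origin of a listed thing).
The state is a dict: "time": time; "joint_pos": joint angles; "qd": joint speeds; "effort": joint torques, N m; "position": TCP position; "ee_rot": TCP orientation; "force": force on the tool from outside, world axes, zero at the start; "moment": the same for the moment, N m; "finger_gap": opening from 0.0 (shut) to 1.0 (fully open).
Only numpy, scipy, OpenCV 4.12 (cv2) and the standard library are available. Lean on these libraries where they do the work, as an engineer would, in place of code of your own. Each camera call takes 0.05 s, during which the arm holds its last target.

## Working session

There is one attempt and no reset: what is moved stays moved. The work goes in short steps, Python scripts to look and compute and a tool call to move; the robot and the scene stay as the last step left them, time stands still between calls to the robot, and variables do not carry over. Pictures are saved under pics/ and viewed, and the job is handed in when it is done.

Besides the shell and the picture viewer there is one more tool, called as name(argument=value, ...) on one line, values as JSON. jog_arm: Moves the arm, as the interface text tells. Its arguments: {"type":"object","properties":{"rows":{"type":"array","items":{"type":"array"}}},"required":["rows"]}

```bash
mkdir -p pics; ls; python3 - <<'E'
from plant import *
import cv2
s=sense(); print(s['time'],s['position'],s['ee_rot'],s['force'],s['finger_gap'])
for n in ['top','side','wrist']:
    p=camera_params(n); print(n,p['mtx'],p['k1'],p['T'])
    im=capture(n); cv2.imwrite(f'pics/{n}0.png',im[:,:,::-1])
    for q in ['pack','charger','mat','rack','free_bay','parked_a']:
        print(q,[(r['position'],r['score']) for r in place_of(n,q)][:4]) if n!='wrist' else 0
E
```

```text
pics
0.0 [ 0.17747645 -0.62456404  0.17340133] [-1.57081784  0.00180291 -1.29396001] [ 0.23603616 -0.40007352 -0.45791912] 0.9973477549078323
top [[485.64508588   0.         280.18664709]
 [  0.         485.64508588 203.40669436]
 [  0.           0.           1.        ]] -0.13744321540434618 [[ 0.02532133 -0.99320122  0.11362292  0.44121072]
 [-0.99927795 -0.02192648  0.03102927  0.01279004]
 [-0.02832695 -0.11432658 -0.99303928  0.97022768]
 [ 0.          0.          0.          1.        ]]
pack [([182.6, 236.1], 0.98), ([126.9, 223.5], 0.78), ([211.3, 179.2], 0.55)]
charger [([187.5, 239.3], 0.56), ([392.9, 237.2], 0.54)]
mat [([293.7, 252.4], 0.71), ([422.8, 233.6], 0.22)]
rack [([423.2, 234.8], 0.89)]
free_bay [([421.1, 234.0], 0.68)]
parked_a [([456.5, 229.5], 0.62), ([392.6, 237.2], 0.61)]
side [[404.47597266   0.         282.46344127]
 [  0.         404.47597266 212.81360892]
 [  0.           0.           1.        ]] -0.05605406302931666 [[-0.89082557 -0.23715976  0.38753716  0.17515663]
 [-0.45399139  0.43096398 -0.77984733  0.71824098]
 [ 0.01793385 -0.87064648 -0.49158222  0.49687213]
 [ 0.          0.          0.          1.        ]]
pack [([209.7, 262.8], 0.82), ([252.4, 283.6], 0.67), ([196.5, 338.5], 0.56)]
charger [([252.4, 295.9], 0.83)]
mat [([252.4, 283.1], 0.71), ([306.6, 239.8], 0.59)]
rack [([332.0, 191.9], 0.78)]
free_bay [([333.5, 189.3], 0.53)]
parked_a [([341.3, 179.6], 0.59)]
wrist [[355.88613021   0.         282.2254816 ]
 [  0.         355.88613021 208.3739306 ]
 [  0.           0.           1.        ]] -0.09535757853863037 [[ 2.72212613e-01 -9.31531605e-01 -2.41141373e-01  2.47480771e-01]
 [-9.62237129e-01 -2.63534035e-01 -6.81873859e-02 -6.04444992e-01]
 [-3.02541582e-05  2.50596649e-01 -9.68091586e-01  3.84353239e-01]
 [ 0.00000000e+00  0.00000000e+00  0.00000000e+00  1.00000000e+00]]
```

View pics/top0.png

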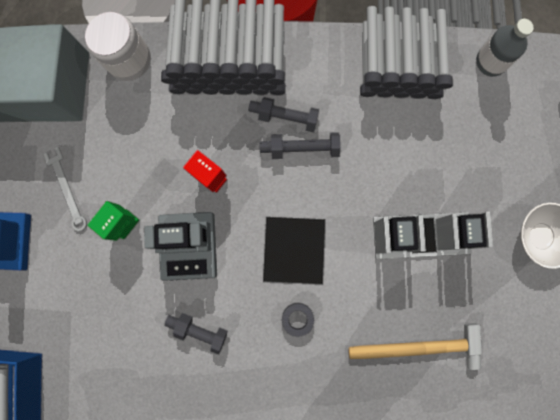

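View pics/side0.png

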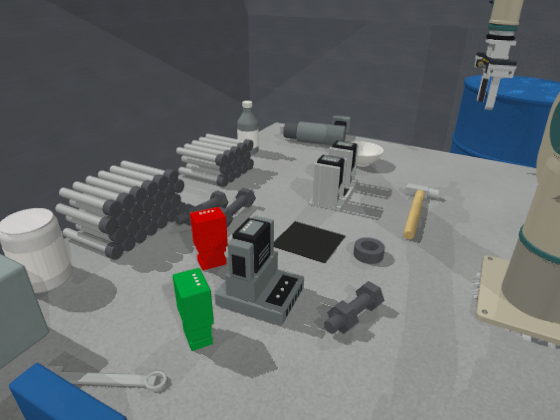

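View pics/wrist0.png

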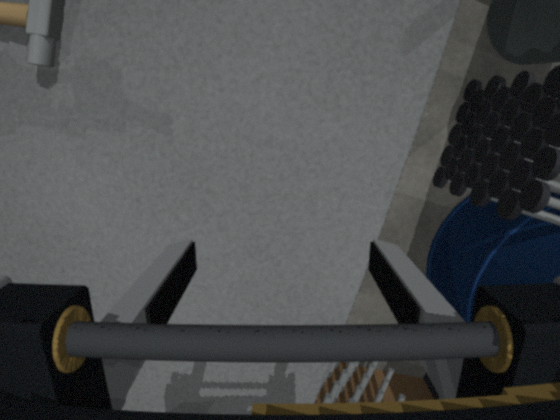

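```bash
python3 - <<'E'
import cv2
im=cv2.imread('pics/top0.png')
a=cv2.resize(im[195:300,360:500],None,fx=5.5,fy=5.5,interpolation=cv2.INTER_CUBIC)
cv2.imwrite('pics/z1.png',a)
a=cv2.resize(im[195:295,135:235],None,fx=6,fy=6,interpolation=cv2.INTER_CUBIC)
cv2.imwrite('pics/z2.png',a)
im=cv2.imread('pics/side0.png')
a=cv2.resize(im[130:330,190:390],None,fx=3,fy=3,interpolation=cv2.INTER_CUBIC)
cv2.imwrite('pics/z3.png',a)
E
```

```text
(no output)
```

View pics/z1.png

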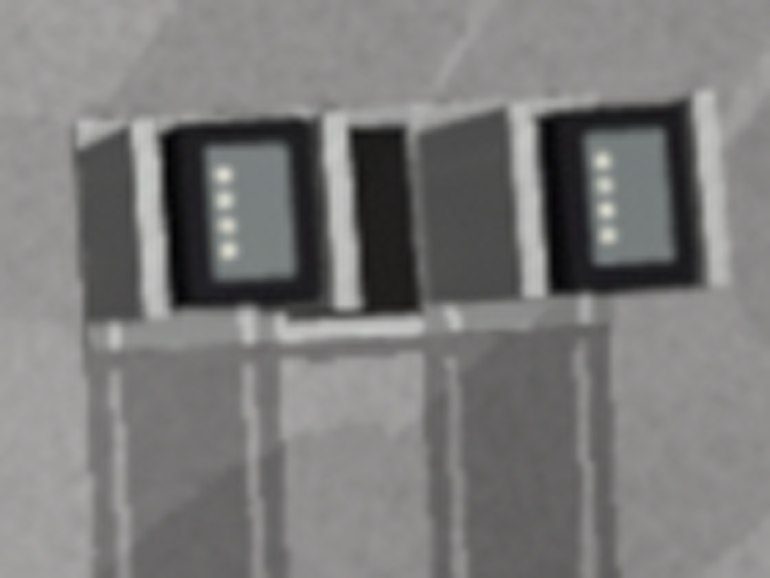

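View pics/z2.png

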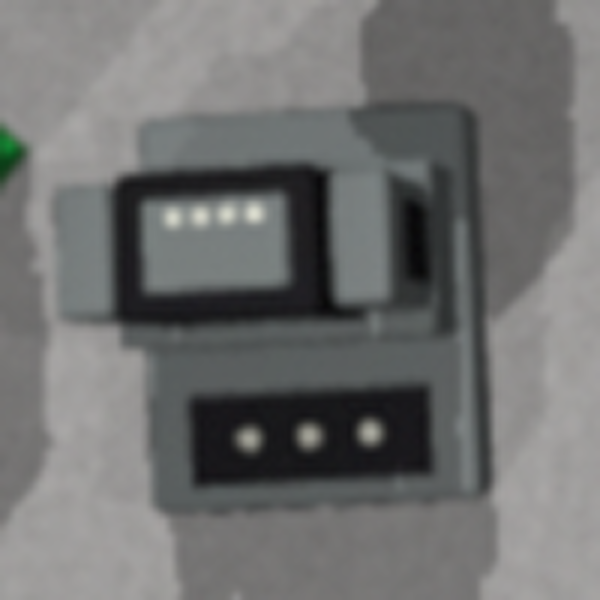

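View pics/z3.png

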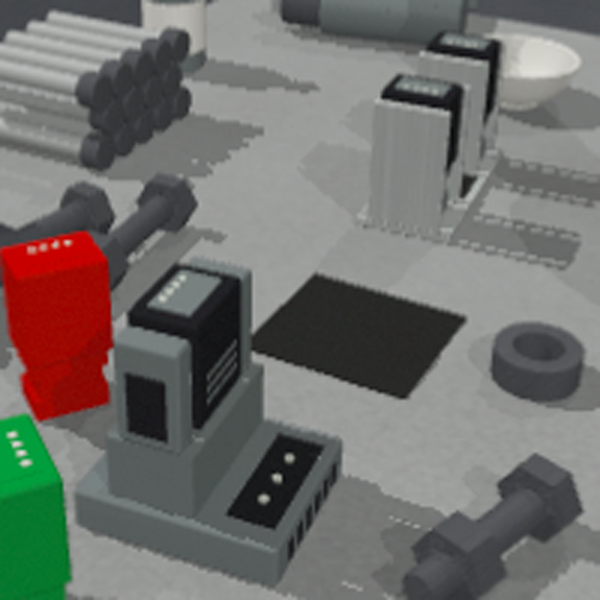

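```bash
cat > h.py <<'E'
import numpy as np, cv2
from plant import *
from scipy.optimize import least_squares
from scipy.spatial.transform import Rotation as Ro
def proj(P,c):
    T=np.linalg.inv(c['T']); X=np.atleast_2d(P)@T[:3,:3].T+T[:3,3]
    s=X[:,:2]/X[:,2:]; r2=(s**2).sum(1,keepdims=True); s=s*(1+c['k1']*r2)
    return s@np.diag([c['mtx'][0,0],c['mtx'][1,1]])+c['mtx'][:2,2]
def back(uv,z,c):
    uv=np.atleast_2d(np.array(uv,float)); out=[]
    s=cv2.undistortPoints(uv[:,None],c['mtx'],np.array([c['k1'],0,0,0,0])).reshape(-1,2)
    # note cv2 model: same direction (undist->dist 1+k1 r^2)
    d=np.c_[s,np.ones(len(s))]@c['T'][:3,:3].T; o=c['T'][:3,3]
    return o+d*((z-o[2])/d[:,2])[:,None]
def rect(cx,cy,yaw,a,b,z):
    p=np.array([[-a,-b],[a,-b],[a,b],[-a,b]])/2
    c,s=np.cos(yaw),np.sin(yaw)
    return np.c_[p@np.array([[c,s],[-s,c]])+[cx,cy],np.full(4,z)]
def goto(x,y,z,yaw):
    "tool-frame shift & turn to target TCP pose (tool down)"
    s=sense(); R=Ro.from_euler('xyz',s['ee_rot']); 
    R2=Ro.from_euler('xyz',[-np.pi/2,0,yaw])
    d=R.inv().apply(np.array([x,y,z])-s['position'])
    rv=(R.inv()*R2).as_rotvec(degrees=True)
    print('t',s['time'],'pos',s['position'].round(4),'rot',np.degrees(s['ee_rot']).round(2),'F',np.round(s['force'],1),'gap',round(s['finger_gap'],3))
    print('shift in tool now',d.round(4),'turn',rv.round(2),' shift after turn',R2.inv().apply(np.array([x,y,z])-s['position']).round(4))
E
python3 - <<'E'
from h import *
ct=camera_params('top'); cs=camera_params('side')
o=np.array([135,195]); 
f=lambda l:np.array(l)/6+o
print('packtop',back(f([[118,178],[322,168],[330,312],[125,322]]),.145,ct).round(4))
o2=np.array([360,195]); g=lambda l:np.array(l)/5.5+o2
print('mat',back([[266,217],[325,219],[323,284],[263,281]],.003,ct).round(4))
print('walls top far', back(g([[135,120],[155,120],[322,112],[345,112],[510,103],[533,103],[693,93],[715,93]]),.117,ct).round(4))
print('walls top near', back(g([[145,317],[170,317],[337,308],[360,308],[525,297],[548,297],[706,287],[730,287]]),.117,ct).round(4))
E
```

```text
packtop [[0.4938 0.2551 0.145 ]
 [0.4982 0.1953 0.145 ]
 [0.4571 0.1912 0.145 ]
 [0.4524 0.2509 0.145 ]]
mat [[ 0.5239  0.0707  0.003 ]
 [ 0.5225 -0.0472  0.003 ]
 [ 0.3938 -0.0455  0.003 ]
 [ 0.3966  0.0731  0.003 ]]
walls top far [[ 0.5191 -0.1453  0.117 ]
 [ 0.5192 -0.1518  0.117 ]
 [ 0.5229 -0.206   0.117 ]
 [ 0.5231 -0.2136  0.117 ]
 [ 0.5271 -0.268   0.117 ]
 [ 0.5273 -0.2757  0.117 ]
 [ 0.5317 -0.3295  0.117 ]
 [ 0.5318 -0.337   0.117 ]]
walls top near [[ 0.4561 -0.1488  0.117 ]
 [ 0.4563 -0.1568  0.117 ]
 [ 0.4601 -0.2108  0.117 ]
 [ 0.4602 -0.2183  0.117 ]
 [ 0.4646 -0.2724  0.117 ]
 [ 0.4647 -0.28    0.117 ]
 [ 0.4687 -0.3329  0.117 ]
 [ 0.4688 -0.341   0.117 ]]
```

```bash
python3 - <<'E'
from h import *
for n in ['side','top']:
    c=camera_params(n)
    im=cv2.imread(f'pics/{n}0.png'); im=cv2.resize(im,None,fx=3,fy=3,interpolation=cv2.INTER_CUBIC)
    def dr(P,col):
        p=((proj(P,c)+.5)*3-.5).round().astype(int); cv2.polylines(im,[p.reshape(-1,1,2)],True,col,1)
    yw=np.radians(4.6); dr(rect(.4754,.2231,yw,.044,.060,.145),(0,0,255))
    dr(rect(.4754,.2231,yw,.044,.060,.075),(0,0,255))
    r=np.radians(3.9); R=np.array([[np.cos(r),-np.sin(r)],[np.sin(r),np.cos(r)]])
    for k in (-93,-31,31,93):
        o=np.array([.4937,-.2431])+R@[0,k/1000]; dr(rect(*o,r,.064,.008,.117),(0,255,0))
    dr(rect(.4937,-.2431,r,.084,.194,.008),(255,255,0))
    dr(rect(.459,.0128,0,.130,.120,.003),(0,255,255))
    if n=='side': cv2.imwrite('pics/o1.png',im[420:960,570:1170])
    else: cv2.imwrite('pics/o2.png',im[555:900,390:1110+390])
E
```

```text
(no output)
```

View pics/o1.png

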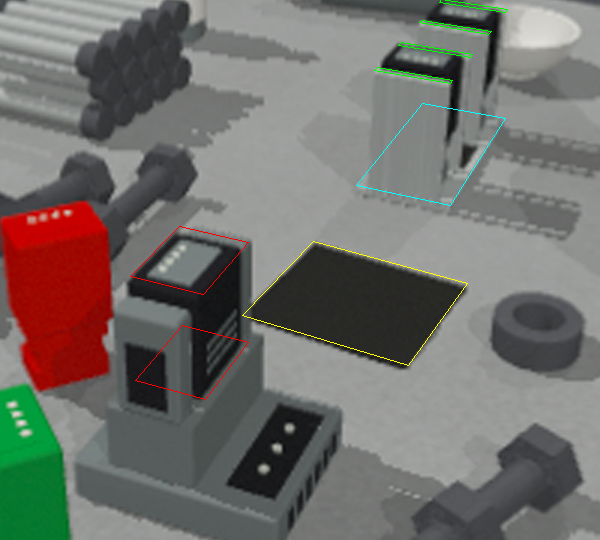

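View pics/o2.png

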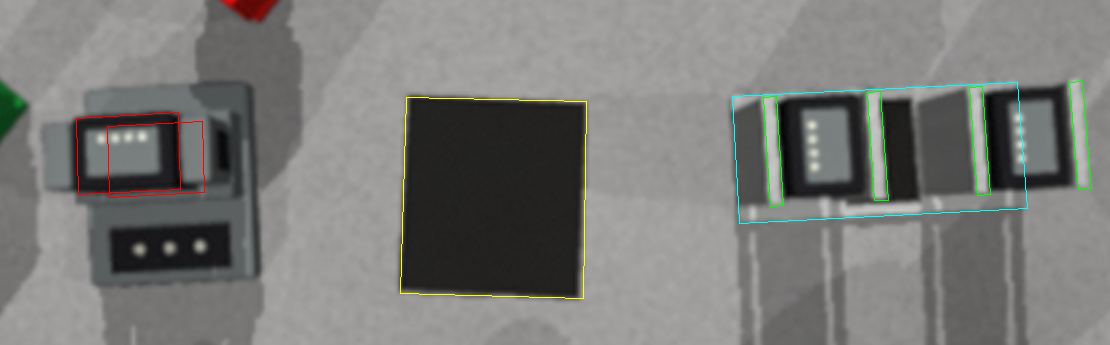

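```bash
python3 - <<'E'
from h import *
print(proj([[.4937,-.2431,.12],[.4754,.2231,.145],[.4937,-.2431,.3]],camera_params('side')))
goto(.4754,.2231,.32,np.radians(4.6))
E
```

```text
[[338.09316251 151.15583028]
 [253.14089563 225.84075396]
 [344.20058408  80.99566956]]
t 0.75 pos [ 0.1776 -0.6253  0.1743] rot [-90.    -0.   -74.14] F [ 0.5  0.2 -0.4] gap 0.999
shift in tool now [-0.7347 -0.1457  0.5182] turn [  0.   -78.74   0.  ]  shift after turn [ 0.3648 -0.1457  0.8218]
```

jog_arm(rows=[[[0,-0.03,0],[0,-7.87,0],0],[[0,-0.03,0],[0,-7.87,0],0],[[0,-0.03,0],[0,-7.87,0],0],[[0,-0.03,0],[0,-7.87,0],0],[[0,-0.026,0],[0,-7.87,0],0],[[0,0,0],[0,-7.87,0],0],[[0,0,0],[0,-7.87,0],0],[[0,0,0],[0,-7.87,0],0],[[0,0,0],[0,-7.87,0],0],[[0,0,0],[0,-7.87,0],0]])

```text
time: 1.75
position: [0.1775, -0.6253, 0.3203]
ee_rot: [-1.571, 0.0, 0.085]
force: [0.2, 0.7, 0.2]
finger_gap: 0.999
```

jog_arm(rows=[[[0.036,0,0.02],[0,0,0],0],[[0.036,0,0.02],[0,0,0],0],[[0.036,0,0.02],[0,0,0],0],[[0.036,0,0.02],[0,0,0],0],[[0.036,0,0.02],[0,0,0],0],[[0.036,0,0.02],[0,0,0],0],[[0.036,0,0.02],[0,0,0],0],[[0.036,0,0.02],[0,0,0],0],[[0.036,0,0.02],[0,0,0],0],[[0.036,0,0.02],[0,0,0],0]])

```text
time: 2.75
position: [0.5217, -0.3964, 0.3204]
ee_rot: [-1.571, -0.0, 0.079]
force: [0.2, -1.0, -0.1]
finger_gap: 0.998
```

```bash
python3 - <<'E'
from h import *
goto(.4754,.2231,.25,np.radians(4.6))
E
```

```text
t 2.75 pos [ 0.5217 -0.3964  0.3204] rot [-90.02  -0.     4.54] F [ 0.2 -1.  -0.1] gap 0.998
shift in tool now [0.0028 0.0702 0.6213] turn [ 0.02 -0.06  0.  ]  shift after turn [0.0035 0.0704 0.6212]
```

jog_arm(rows=[[[0,0,0.04],[0,0,0],0],[[0,0,0.048],[0,0,0],0],[[0,0,0.048],[0,0,0],0],[[0,0,0.048],[0,0,0],0],[[0,0,0.048],[0,0,0],0],[[0,0,0.048],[0,0,0],0],[[0,0,0.048],[0,0,0],0],[[0,0,0.048],[0,0,0],0],[[0,0,0.048],[0,0,0],0],[[0,0,0.048],[0,0,0],0],[[0,0,0.048],[0,0,0],0],[[0,0,0.048],[0,0,0],0]])

```text
time: 3.95
position: [0.4752, 0.1706, 0.3207]
ee_rot: [-1.571, -0.001, 0.079]
force: [0.5, -0.3, -0.1]
finger_gap: 1.0
```

jog_arm(rows=[[[0,0.02,0.03],[0,0,0],0],[[0,0.025,0.02],[0,0,0],0],[[0,0.02,0.003],[0,0,0],0],[[0,0,0],[0,0,0],0],[[0,0,0],[0,0,0],0]])

```text
time: 4.45
position: [0.4715, 0.2214, 0.2557]
ee_rot: [-1.571, -0.0, 0.079]
force: [0.4, -1.0, 0.5]
finger_gap: 1.003
```

```bash
python3 - <<'E'
from h import *
goto(.4754,.2231,.25,np.radians(4.6))
for n in ['wrist','top','side']:
    c=camera_params(n); im=capture(n)[:,:,::-1].copy(); cv2.imwrite(f'pics/{n}1.png',im)
    im=cv2.resize(im,None,fx=1.4,fy=1.4)
    for z in (.145,):
        p=((proj(rect(.4754,.2231,np.radians(4.6),.044,.06,z),c)+.5)*1.4-.5).round().astype(int); cv2.polylines(im,[p.reshape(-1,1,2)],True,(0,0,255),1)
    cv2.imwrite(f'pics/{n}1o.png',im)
E
```

```text
t 4.45 pos [0.4715 0.2214 0.2557] rot [-9.002e+01 -1.000e-02  4.530e+00] F [ 0.4 -1.   0.5] gap 1.003
shift in tool now [0.004  0.0057 0.0014] turn [ 0.02 -0.07  0.01]  shift after turn [0.004  0.0057 0.0014]
```

View pics/wrist1o.png

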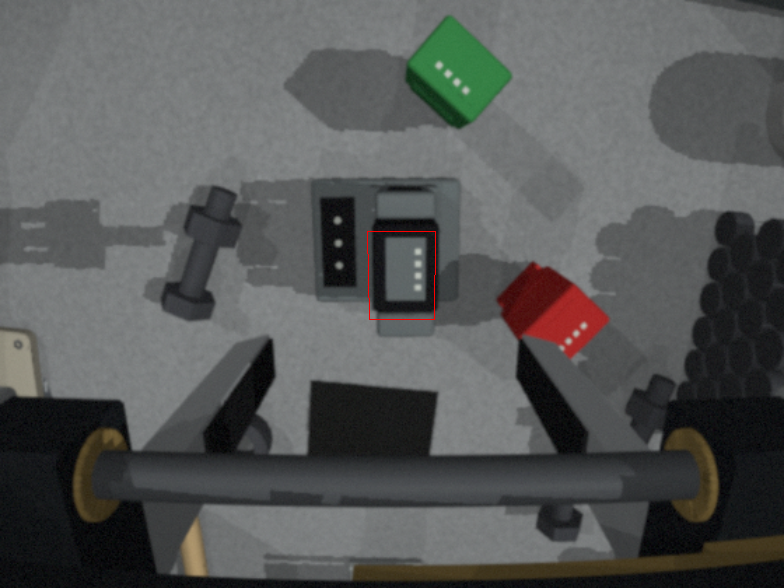

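View pics/side1o.png

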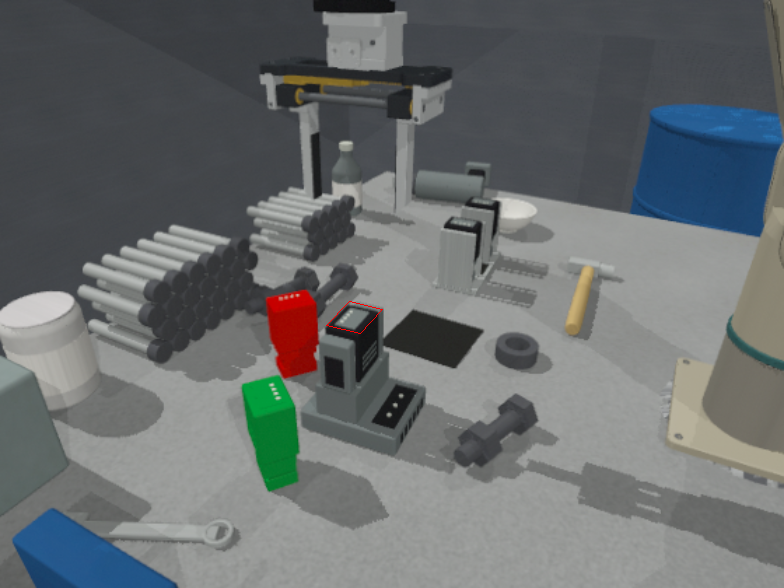

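jog_arm(rows=[[[0.004,0.02,0.003],[0,0,0],0],[[0,0.03,0],[0,0,0],0],[[0,0.03,0],[0,0,0],0],[[0,0.03,0],[0,0,0],0],[[0,0.03,0],[0,0,0],0],[[0,0.02,0],[0,0,0],0],[[0,0.005,0],[0,0,0],0],[[0,0,0],[0,0,0],0]])

```text
time: 5.4
position: [0.4755, 0.2249, 0.0906]
ee_rot: [-1.571, -0.0, 0.079]
force: [0.8, 0.5, 0.0]
finger_gap: 1.001
```

```bash
python3 - <<'E'
from h import *
goto(.4756,.2245,.091,np.radians(4.6))
for n in ['wrist','side']:
    im=capture(n)[:,:,::-1]; cv2.imwrite(f'pics/{n}2.png',im)
E
```

```text
t 5.4 pos [0.4755 0.2249 0.0906] rot [-9.00e+01 -2.00e-02  4.52e+00] F [0.8 0.5 0. ] gap 1.001
shift in tool now [ 0.0001 -0.0004 -0.0004] turn [-0.   -0.08  0.02]  shift after turn [ 0.0001 -0.0004 -0.0004]
```

View pics/wrist2.png

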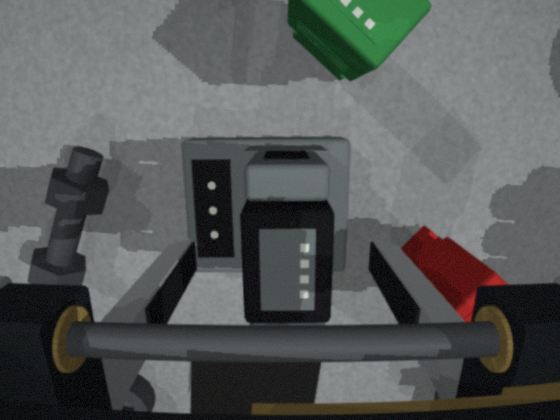

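View pics/side2.png

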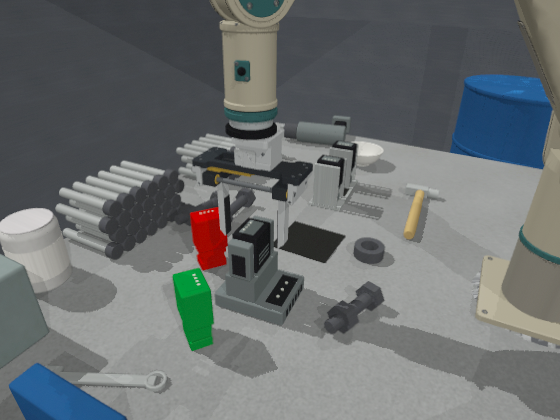

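jog_arm(rows=[[[0,0,0],[0,0,0],255],[[0,0,0],[0,0,0],255],[[0,0,0],[0,0,0],255],[[0,0,0],[0,0,0],255],[[0,0,0],[0,0,0],255],[[0,0,0],[0,0,0],255],[[0,0,0],[0,0,0],255],[[0,0,0],[0,0,0],255]])

```text
time: 6.3
position: [0.4756, 0.2253, 0.0904]
ee_rot: [-1.57, -0.001, 0.08]
force: [1.3, -0.5, -0.9]
finger_gap: 0.47
```

jog_arm(rows=[[[0,-0.004,0],[0,0,0],255],[[0,-0.004,0],[0,0,0],255],[[0,-0.004,0],[0,0,0],255],[[0,-0.004,0],[0,0,0],255],[[0,-0.004,0],[0,0,0],255],[[0,-0.004,0],[0,0,0],255],[[0,-0.004,0],[0,0,0],255],[[0,-0.004,0],[0,0,0],255]])

```text
time: 7.1
position: [0.4746, 0.2252, 0.1232]
ee_rot: [-1.571, 0.0, 0.08]
force: [1.0, 1.3, -5.0]
finger_gap: 0.465
```

```bash
python3 - <<'E'
from h import *
goto(.4756,.2245,.091,np.radians(4.6))
for n in ['wrist','side']:
    im=capture(n)[:,:,::-1]; cv2.imwrite(f'pics/{n}3.png',im)
E
```

```text
t 7.1 pos [0.4746 0.2252 0.1232] rot [-9.001e+01  1.000e-02  4.560e+00] F [ 1.   1.3 -5. ] gap 0.465
shift in tool now [ 0.001   0.0322 -0.0008] turn [ 0.01 -0.04 -0.01]  shift after turn [ 0.001   0.0322 -0.0008]
```

View pics/wrist3.png

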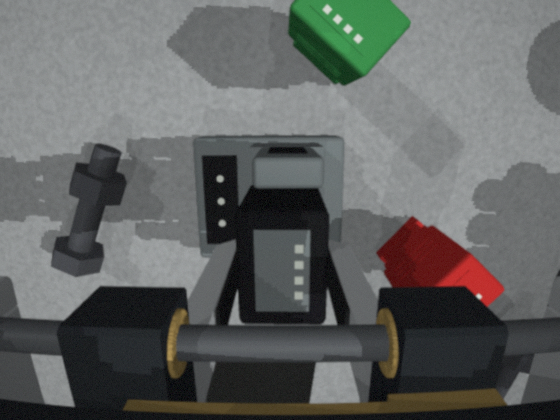

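View pics/side3.png

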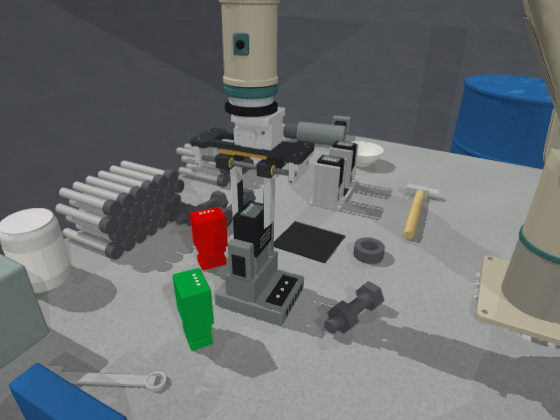

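jog_arm(rows=[[[0,-0.02,0],[0,0,0],255],[[0,-0.03,0],[0,0,0],255],[[0,-0.03,0],[0,0,0],255],[[0,-0.025,0],[0,0,0],255],[[0,0,0],[0,0,0],255],[[-0.002,0,-0.0105],[0,0,0],255],[[-0.006,0,-0.04],[0,0,0],255],[[-0.006,0,-0.04],[0,0,0],255],[[-0.006,0,-0.04],[0,0,0],255],[[-0.006,0,-0.04],[0,0,0],255],[[-0.006,0,-0.04],[0,0,0],255],[[0,0,0],[0,0,0],255]])

```text
time: 8.4
position: [0.4566, 0.0043, 0.2249]
ee_rot: [-1.576, 0.007, 0.069]
force: [0.6, -0.3, -4.7]
finger_gap: 0.466
```

```bash
python3 - <<'E'
from h import *
goto(.459,.0128,.0634,np.radians(4.6))
for n in ['wrist','side','top']:
    im=capture(n)[:,:,::-1]; cv2.imwrite(f'pics/{n}4.png',im)
E
```

```text
t 8.4 pos [0.4566 0.0043 0.2249] rot [-90.27   0.4    3.97] F [ 0.6 -0.3 -4.7] gap 0.466
shift in tool now [0.0041 0.1614 0.0091] turn [ 0.27 -0.63 -0.4 ]  shift after turn [0.0031 0.1615 0.0083]
```

View pics/side4.png

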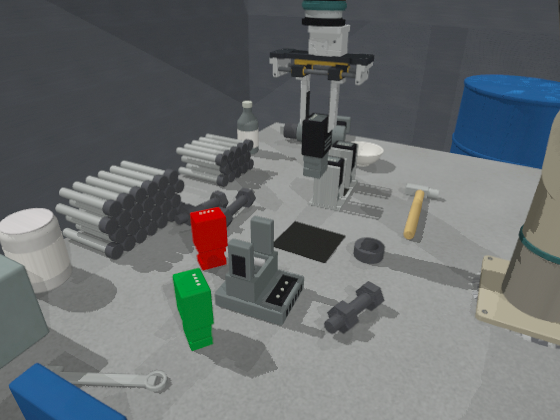

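View pics/wrist4.png

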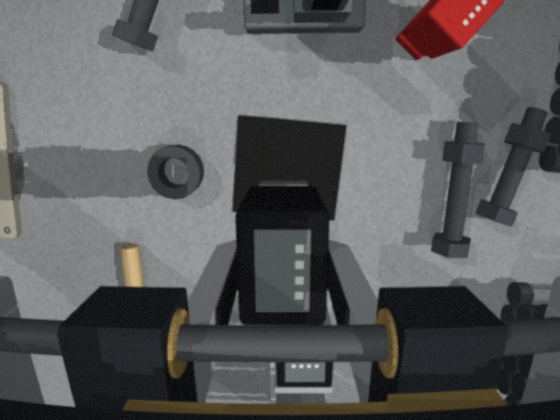

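jog_arm(rows=[[[0.003,0,0.008],[0,0,0],255],[[0,0.03,0],[0,0,0],255],[[0,0.03,0],[0,0,0],255],[[0,0.03,0],[0,0,0],255],[[0,0.025,0],[0,0,0],255],[[0,0.02,0],[0,0,0],255],[[0,0.01,0],[0,0,0],255],[[0,0,0],[0,0,0],255],[[0,0,0],[0,0,0],255]])

```text
time: 9.45
position: [0.4629, 0.022, 0.0827]
ee_rot: [-1.57, -0.001, 0.081]
force: [-0.3, -0.1, -4.6]
finger_gap: 0.464
```

```bash
python3 - <<'E'
from h import *
goto(.459,.0128,.0634,np.radians(4.6))
for n in ['side']:
    im=capture(n)[:,:,::-1]; cv2.imwrite(f'pics/{n}5.png',im)
E
```

```text
t 9.45 pos [0.4629 0.022  0.0827] rot [-8.997e+01 -6.000e-02  4.640e+00] F [-0.3 -0.1 -4.6] gap 0.464
shift in tool now [-0.0046  0.0193 -0.0088] turn [-0.03  0.04  0.06]  shift after turn [-0.0046  0.0193 -0.0088]
```

View pics/side5.png

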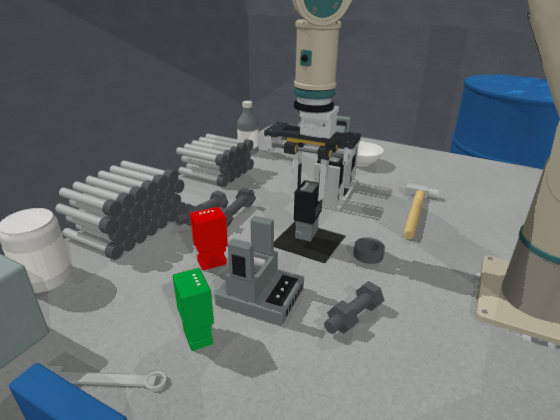

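jog_arm(rows=[[[-0.0045,0,-0.009],[0,0,0],255],[[0,0.008,0],[0,0,0],255],[[0,0.005,0],[0,0,0],255],[[0,0.002,0],[0,0,0],255],[[0,0.001,0],[0,0,0],255],[[0,0,0],[0,0,0],255],[[0,0,0],[0,0,0],255]])

```text
time: 10.2
position: [0.4586, 0.0117, 0.0663]
ee_rot: [-1.571, -0.0, 0.08]
force: [-0.3, 0.3, -4.6]
finger_gap: 0.467
```

jog_arm(rows=[[[0,0.001,0],[0,0,0],255],[[0,0.001,0],[0,0,0],255],[[0,0,0],[0,0,0],255]])

```text
time: 10.5
position: [0.4584, 0.0116, 0.0642]
ee_rot: [-1.571, 0.0, 0.08]
force: [0.0, -0.3, -4.7]
finger_gap: 0.464
```

jog_arm(rows=[[[0,0.0007,0],[0,0,0],255],[[0,0.0005,0],[0,0,0],255],[[0,0,0],[0,0,0],255]])

```text
time: 10.8
position: [0.4586, 0.0114, 0.0636]
ee_rot: [-1.571, -0.0, 0.079]
force: [-0.5, -0.9, 3.3]
finger_gap: 0.467
```

jog_arm(rows=[[[0,0,0],[0,0,0],200],[[0,0,0],[0,0,0],100],[[0,0,0],[0,0,0],0],[[0,0,0],[0,0,0],0],[[0,0,0],[0,0,0],0],[[0,0,0],[0,0,0],0],[[0,0,0],[0,0,0],0],[[0,0,0],[0,0,0],0]])

```text
time: 11.6
position: [0.4585, 0.0116, 0.0631]
ee_rot: [-1.571, -0.0, 0.08]
force: [-0.5, 0.1, 1.7]
finger_gap: 0.993
```

```bash
python3 - <<'E'
from h import *
s=sense();print(s['joint_pos'].round(2) if hasattr(s['joint_pos'],'round') else s['joint_pos'])
goto(.459,.0128,.15,np.radians(4.6))
for n in ['side','wrist']:
    im=capture(n)[:,:,::-1]; cv2.imwrite(f'pics/{n}6.png',im)
E
```

```text
[ 0.18  0.57 -0.39  2.14  0.43  0.51 -0.45]
t 11.6 pos [0.4585 0.0116 0.0631] rot [-90.    -0.     4.56] F [-0.5  0.1  1.7] gap 0.993
shift in tool now [ 0.0006 -0.0869  0.0012] turn [-0.   -0.04  0.  ]  shift after turn [ 0.0006 -0.0869  0.0012]
```

View pics/side6.png

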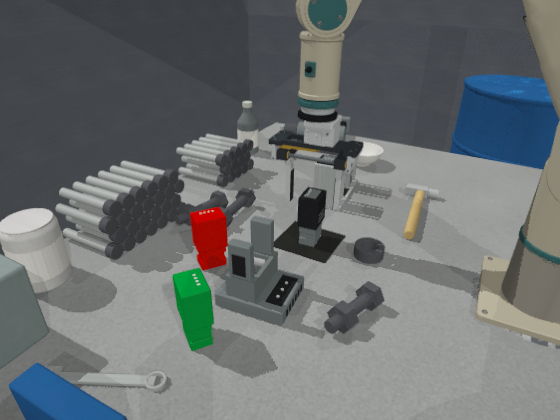

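View pics/wrist6.png

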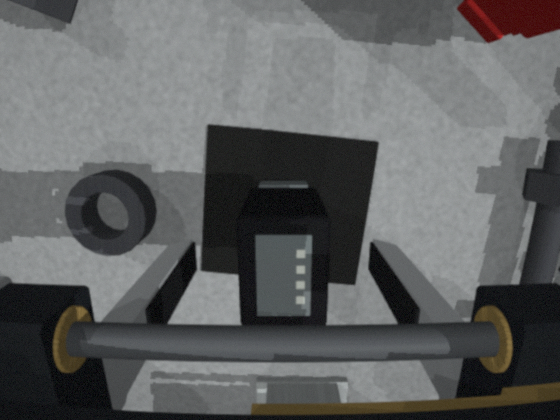

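jog_arm(rows=[[[0,-0.01,0],[0,0,0],0],[[0,-0.03,0],[0,0,0],0],[[0,-0.04,0],[0,0,0],0],[[0,-0.02,0],[0,0,0],0],[[0,0,0],[0,0,0],0]])

```text
time: 12.2
position: [0.4608, 0.0119, 0.1663]
ee_rot: [-1.571, -0.007, 0.079]
force: [0.1, 0.3, -0.4]
finger_gap: 0.999
```

jog_arm(rows=[[[0,0,0],[0,8.2,0],0],[[0,0,0],[0,8.2,0],0],[[0,0,0],[0,8.2,0],0],[[0,0,0],[0,8.2,0],0],[[0,0,0],[0,8.2,0],0],[[0,0,0],[0,8.2,0],0],[[0,0,0],[0,8.2,0],0],[[0,0,0],[0,8.2,0],0],[[0,0,0],[0,8.2,0],0],[[0,0,0],[0,8.2,0],0],[[0,0,0],[0,8,0],0],[[0,0,0],[0,0,0],0]])

```text
time: 13.4
position: [0.4577, 0.0115, 0.1626]
ee_rot: [-1.572, -0.0, -1.491]
force: [-0.5, -0.1, 0.1]
finger_gap: 1.0
```

```bash
python3 - <<'E'
from h import *
goto(.4585,.0116,.0634,np.radians(-85.4))
for n in ['side','wrist','top']:
    im=capture(n)[:,:,::-1]; cv2.imwrite(f'pics/{n}7.png',im)
E
```

```text
t 13.4 pos [0.4577 0.0115 0.1626] rot [-9.008e+01 -3.000e-02 -8.545e+01] F [-0.5 -0.1  0.1] gap 1.0
shift in tool now [-0.0001  0.0992  0.0009] turn [ 0.08 -0.05  0.03]  shift after turn [-0.      0.0992  0.0008]
```

View pics/side7.png

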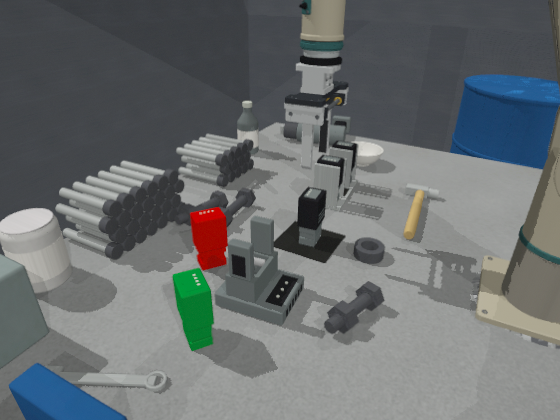

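View pics/wrist7.png

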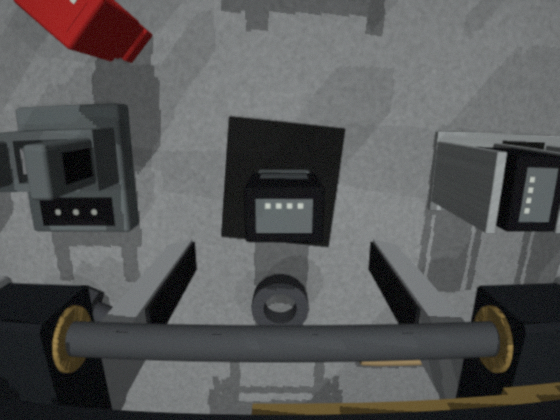

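jog_arm(rows=[[[0,0.03,0.0008],[0,0,0],0],[[0,0.03,0],[0,0,0],0],[[0,0.025,0],[0,0,0],0],[[0,0.012,0],[0,0,0],0],[[0,0.002,0],[0,0,0],0],[[0,0,0],[0,0,0],0],[[0,0,0],[0,0,0],0],[[0,0,0],[0,0,0],0]])

```text
time: 14.35
position: [0.46, 0.0117, 0.0649]
ee_rot: [-1.569, 0.0, -1.491]
force: [0.4, 0.0, 0.1]
finger_gap: 1.0
```

```bash
python3 - <<'E'
from h import *
goto(.4585,.0116,.0634,np.radians(-85.4))
for n in ['wrist','top']:
    im=capture(n)[:,:,::-1]; cv2.imwrite(f'pics/{n}8.png',im)
im=cv2.imread('pics/wrist8.png')
cv2.imwrite('pics/w8z.png',cv2.resize(im[130:350,150:410],None,fx=3,fy=2.7,interpolation=cv2.INTER_CUBIC))
c=camera_params('wrist')
for y in (.0096,.0116,.0136):
    print(y,proj(rect(.4585,y,np.radians(4.6),.044,.06,.118),c).round(1).tolist())
g=cv2.cvtColor(im,cv2.COLOR_BGR2GRAY)
for r in (230,250,270,290): print(r,g[r,185:385].tolist())
E
```

```text
t 14.35 pos [0.46   0.0117 0.0649] rot [-89.9    0.   -85.43] F [0.4 0.  0.1] gap 1.0
shift in tool now [-0.0001  0.0015 -0.0015] turn [-0.1  -0.03 -0.  ]  shift after turn [-0.0001  0.0015 -0.0015]
0.0096 [[348.2, 315.6], [353.0, 232.1], [224.0, 232.3], [228.2, 315.9]]
0.0116 [[344.3, 315.4], [348.8, 231.8], [219.7, 232.0], [224.2, 315.6]]
0.0136 [[340.3, 315.2], [344.6, 231.5], [215.4, 231.6], [220.3, 315.3]]
230 [137, 138, 139, 136, 135, 137, 138, 137, 137, 138, 137, 135, 132, 135, 133, 135, 132, 125, 103, 61, 30, 34, 25, 28, 29, 28, 30, 29, 28, 19, 30, 26, 24, 31, 28, 27, 28, 24, 21, 15, 16, 10, 20, 16, 22, 22, 24, 19, 11, 26, 17, 21, 19, 8, 27, 9, 16, 20, 18, 24, 9, 23, 20, 17, 17, 16, 16, 20, 21, 12, 17, 9, 12, 17, 13, 24, 20, 19, 16, 19, 10, 23, 19, 21, 18, 25, 16, 19, 20, 17, 16, 22, 14, 14, 18, 20, 17, 13, 18, 20, 20, 18, 21, 21, 21, 18, 18, 21, 21, 21, 19, 20, 3, 18, 21, 16, 17, 17, 16, 19, 17, 19, 15, 11, 14, 13, 16, 23, 13, 23, 15, 23, 13, 22, 18, 20, 18, 15, 14, 14, 19, 20, 18, 21, 19, 21, 18, 24, 16, 19, 23, 9, 11, 17, 19, 19, 13, 17, 15, 14, 28, 29, 31, 32, 28, 32, 42,
[... 2128 characters left out ...]
 25, 19, 25, 19, 23, 38, 64, 96, 101, 102, 99, 103, 101, 96, 103, 102, 100, 99, 101, 104, 102, 103, 101, 103, 103, 99, 101, 101, 101, 103, 98, 102, 102, 102, 102, 101, 100, 98, 101, 99, 101, 97, 101, 99, 101, 103, 103, 102, 101, 100, 100, 98, 101, 99, 103, 100, 98, 100, 102, 102, 100, 101, 102, 101, 101, 102, 102, 102, 101, 97, 100, 101, 99, 98, 102, 97, 102, 99, 101, 102, 103, 108, 108, 104, 105, 107, 107, 105, 106, 106, 104, 99, 79, 46, 28, 22, 24, 24, 26, 25, 24, 22, 25, 18, 23, 18, 24, 25, 38, 83, 120, 134, 138, 137, 139, 137, 141, 137, 135, 137, 137, 138, 137, 137, 135, 137, 142, 142, 141, 142, 146, 142, 141, 138, 135, 136, 140, 140, 141, 145, 146, 144, 144, 135, 113, 80, 36, 16, 8, 12]
```

View pics/w8z.png

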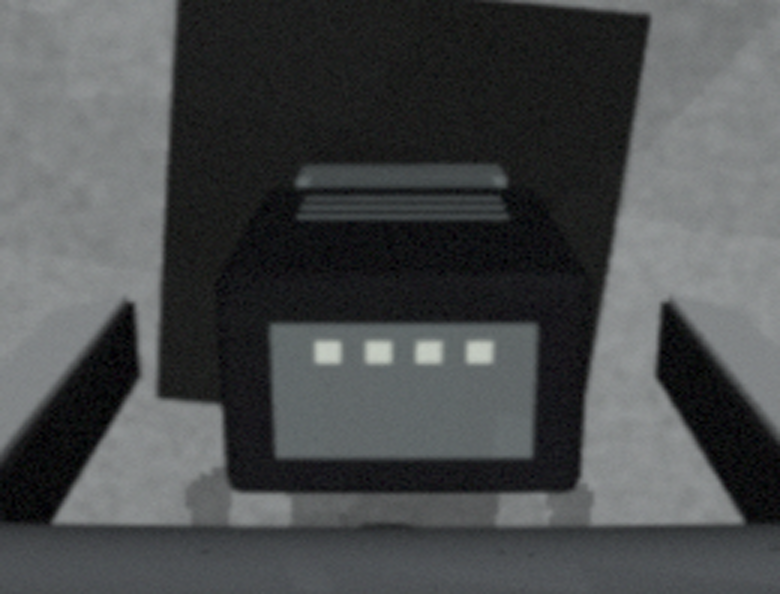

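jog_arm(rows=[[[0.001,0,0],[0,0,0],0],[[0,0,0],[0,0,0],0],[[0,0,0],[0,0,0],0]])

```text
time: 14.75
position: [0.4594, 0.0106, 0.0642]
ee_rot: [-1.571, -0.0, -1.491]
force: [0.1, -0.4, 0.9]
finger_gap: 1.001
```

jog_arm(rows=[[[0,0,0],[0,0,0],40],[[0,0,0],[0,0,0],60],[[0,0,0],[0,0,0],70],[[0,0,0],[0,0,0],75],[[0,0,0],[0,0,0],78],[[0,0,0],[0,0,0],80],[[0,0,0],[0,0,0],80]])

```text
time: 15.45
position: [0.4593, 0.0106, 0.0641]
ee_rot: [-1.571, -0.0, -1.491]
force: [0.6, -0.7, 0.4]
finger_gap: 0.684
```

```bash
python3 - <<'E'
from h import *
goto(.4585,.0116,.0634,np.radians(-85.4))
im=capture('wrist')[:,:,::-1]; cv2.imwrite('pics/wrist9.png',im)
cv2.imwrite('pics/w9z.png',cv2.resize(im[130:350,150:410],None,fx=3,fy=2.7,interpolation=cv2.INTER_CUBIC))
E
```

```text
t 15.45 pos [0.4593 0.0106 0.0641] rot [-90.    -0.   -85.44] F [ 0.6 -0.7  0.4] gap 0.684
shift in tool now [-0.001   0.0007 -0.0007] turn [-0.   -0.04  0.  ]  shift after turn [-0.001   0.0007 -0.0007]
```

View pics/w9z.png

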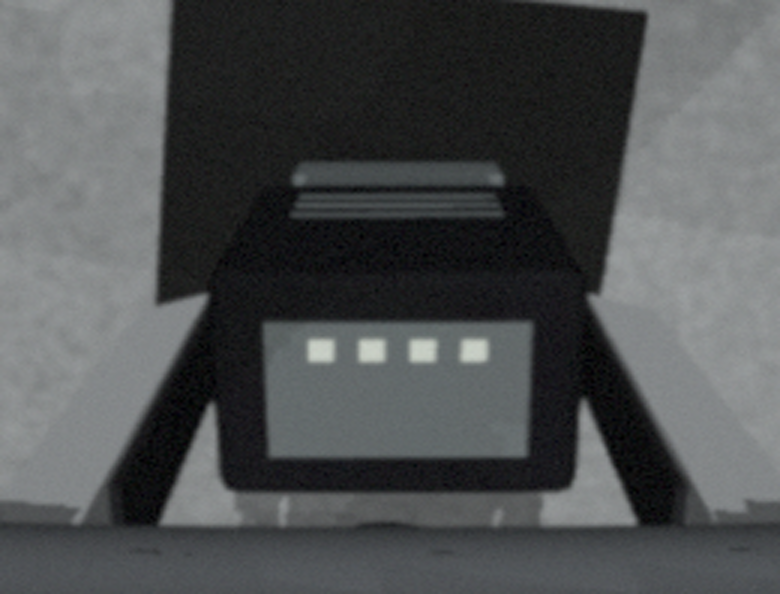

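jog_arm(rows=[[[0,0,0],[0,0,0],84],[[0,0,0],[0,0,0],87],[[0,0,0],[0,0,0],90],[[0,0,0],[0,0,0],93],[[0,0,0],[0,0,0],98],[[0,0,0],[0,0,0],120],[[0,0,0],[0,0,0],255],[[0,0,0],[0,0,0],255],[[0,0,0],[0,0,0],255]])

```text
time: 16.4
position: [0.4593, 0.0107, 0.0641]
ee_rot: [-1.571, 0.0, -1.491]
force: [1.0, -0.1, 0.7]
finger_gap: 0.637
```

jog_arm(rows=[[[0,-0.003,0],[0,0,0],255],[[0,-0.005,0],[0,0,0],255],[[0,-0.01,0],[0,0,0],255],[[0,-0.02,0],[0,0,0],255],[[0,-0.03,0],[0,0,0],255],[[0,-0.03,0],[0,0,0],255],[[0,-0.03,0],[0,0,0],255],[[0,-0.02,0],[0,0,0],255],[[0,0,0],[0,0,0],255]])

```text
time: 17.3
position: [0.4613, 0.0107, 0.2151]
ee_rot: [-1.564, -0.0, -1.491]
force: [-0.1, 0.1, -4.6]
finger_gap: 0.636
```

```bash
python3 - <<'E'
from h import *
print(sense()['joint_pos'])
goto(.4937,-.2431,.21,np.radians(3.9))
for n in ['side','wrist']:
    im=capture(n)[:,:,::-1]; cv2.imwrite(f'pics/{n}10.png',im)
E
```

```text
[-0.01279732  0.3045707  -0.09299673  1.97109487  0.03709792  0.86096784
 -1.61700733]
t 17.3 pos [0.4613 0.0107 0.2151] rot [-8.963e+01 -1.000e-02 -8.545e+01] F [-0.1  0.1 -4.6] gap 0.636
shift in tool now [0.2556 0.0052 0.0121] turn [ -0.29 -89.35   0.3 ]  shift after turn [ 0.015   0.0051 -0.2554]
```

View pics/side10.png

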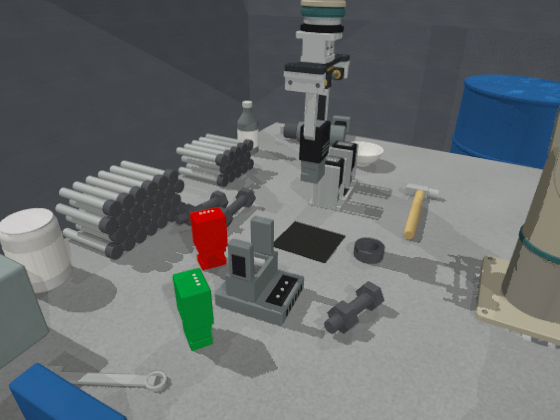

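View pics/wrist10.png

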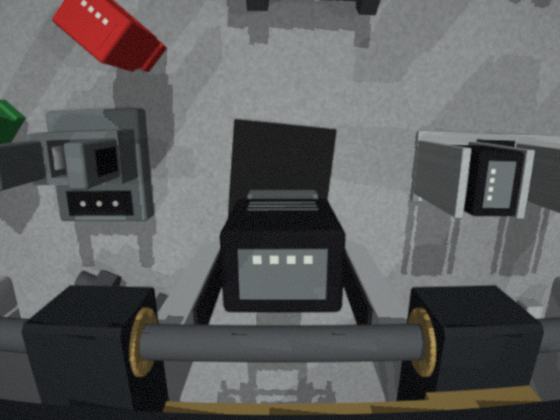

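jog_arm(rows=[[[0,-0.01,0],[0,-8.12,0],255],[[0,0,0],[0,-8.12,0],255],[[0,0,0],[0,-8.12,0],255],[[0,0,0],[0,-8.12,0],255],[[0,0,0],[0,-8.12,0],255],[[0,0,0],[0,-8.12,0],255],[[0,0,0],[0,-8.12,0],255],[[0,0,0],[0,-8.12,0],255],[[0,0,0],[0,-8.12,0],255],[[0,0,0],[0,-8.12,0],255],[[0,0,0],[0,-8.12,0],255],[[0,0,0],[0,0,0],255]])

```text
time: 18.6
position: [0.4579, 0.0105, 0.2205]
ee_rot: [-1.57, 0.004, 0.068]
force: [-0.0, -0.2, -3.9]
finger_gap: 0.636
```

jog_arm(rows=[[[0.002,0,-0.015],[0,0,0],255],[[0.002,0,-0.03],[0,0,0],255],[[0.002,0,-0.035],[0,0,0],255],[[0.002,0,-0.04],[0,0,0],255],[[0.002,0,-0.04],[0,0,0],255],[[0.002,0,-0.035],[0,0,0],255],[[0.002,0,-0.03],[0,0,0],255],[[0.001,0,-0.02],[0,0,0],255],[[0,0,-0.01],[0,0,0],255],[[0,0,0],[0,0,0],255],[[0,0,0],[0,0,0],255],[[0,0,0],[0,0,0],255]])

```text
time: 19.8
position: [0.4916, -0.2408, 0.222]
ee_rot: [-1.57, 0.0, 0.069]
force: [-0.2, 0.1, -3.7]
finger_gap: 0.637
```

```bash
python3 - <<'E'
from h import *
print(sense()['joint_pos'])
goto(.4937,-.2431,.21,np.radians(3.9))
for n in ['side','wrist','top']:
    im=capture(n)[:,:,::-1]; cv2.imwrite(f'pics/{n}11.png',im)
E
```

```text
[ 0.65455244  0.44661208 -0.36607457  1.73702254  0.18459194  0.99256452
  0.28929977]
t 19.8 pos [ 0.4916 -0.2408  0.222 ] rot [-8.994e+01  1.000e-02  3.980e+00] F [-0.2  0.1 -3.7] gap 0.637
shift in tool now [ 0.002   0.012  -0.0024] turn [-0.06  0.08 -0.01]  shift after turn [ 0.002   0.012  -0.0024]
```

View pics/side11.png

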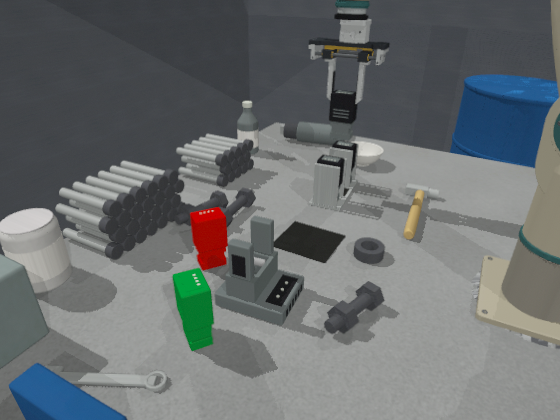

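View pics/wrist11.png

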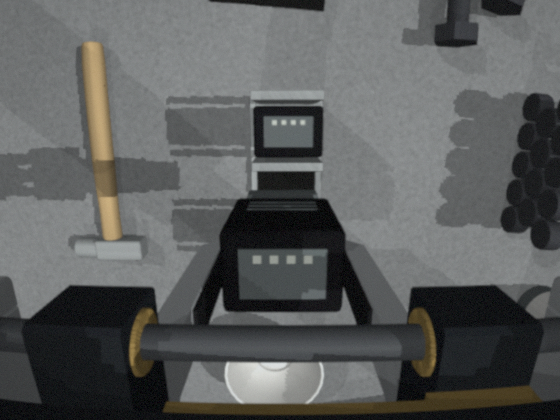

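View pics/top11.png

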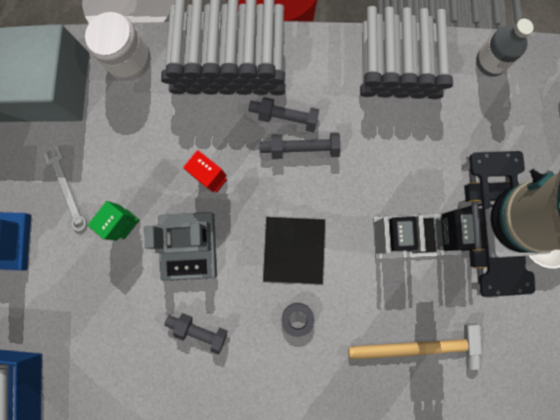

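```bash
python3 - <<'E'
from h import *
im=cv2.imread('pics/wrist11.png')
cv2.imwrite('pics/w11z.png',cv2.resize(im[80:215,220:350],None,fx=6,fy=4.4,interpolation=cv2.INTER_CUBIC))
g=cv2.cvtColor(im,cv2.COLOR_BGR2GRAY)
for r in (95,97,165,167): print(r,g[r,244:258].tolist(),g[r,314:332].tolist())
c=camera_params('wrist')
r=np.radians(3.9); R=np.array([[np.cos(r),-np.sin(r)],[np.sin(r),np.cos(r)]])
for k in (31,93):
    o=np.array([.4937,-.2431])+R@[0,k/1000]; print(proj(rect(*o,r,.064,.008,.117),c).round(1).tolist())
E
```

```text
95 [119, 124, 124, 128, 130, 130, 139, 152, 162, 159, 160, 162, 162, 160] [159, 157, 154, 155, 154, 158, 155, 159, 157, 153, 139, 130, 133, 130, 132, 136, 132, 128]
97 [99, 102, 100, 101, 97, 106, 131, 154, 159, 158, 160, 158, 162, 163] [157, 160, 157, 155, 154, 155, 153, 155, 158, 149, 137, 135, 135, 136, 133, 135, 132, 132]
165 [133, 126, 105, 98, 100, 97, 100, 116, 146, 157, 161, 164, 162, 161] [157, 159, 157, 162, 162, 163, 167, 162, 151, 130, 124, 122, 123, 126, 126, 124, 125, 121]
167 [133, 125, 104, 102, 99, 100, 100, 117, 144, 158, 162, 161, 159, 159] [154, 152, 154, 153, 162, 163, 164, 164, 150, 131, 125, 128, 127, 127, 130, 128, 127, 130]
[[248.5, 172.1], [320.2, 172.1], [320.4, 163.2], [248.3, 163.2]]
[[247.1, 100.5], [321.8, 100.5], [322.0, 90.9], [246.9, 90.8]]
```

View pics/w11z.png

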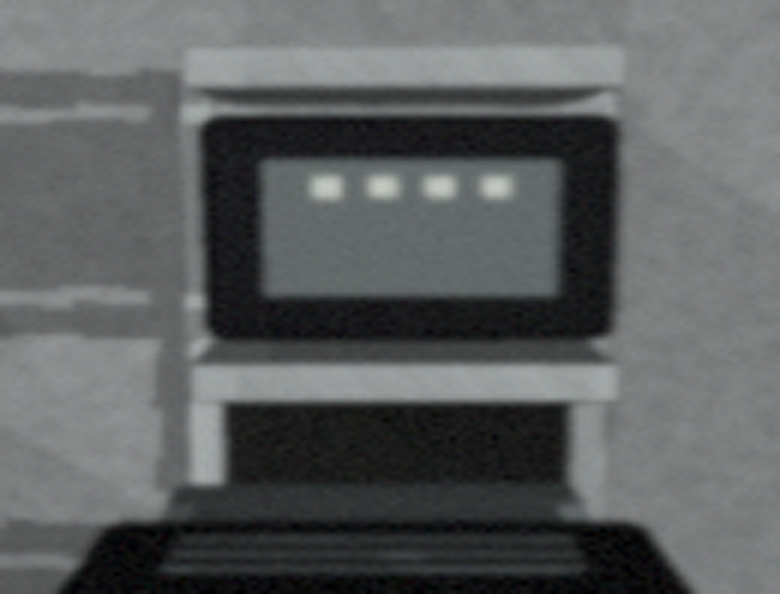

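jog_arm(rows=[[[0.003,0.01,-0.002],[0,0,0],255],[[0,0.015,0],[0,0,0],255],[[0,0.008,0],[0,0,0],255],[[0,0,0],[0,0,0],255],[[0,0,0],[0,0,0],255],[[0,0,0],[0,0,0],255]])

```text
time: 20.55
position: [0.4952, -0.2447, 0.1896]
ee_rot: [-1.571, -0.001, 0.068]
force: [0.6, 0.1, -4.6]
finger_gap: 0.637
```

```bash
python3 - <<'E'
from h import *
goto(.4948,-.2425,.19,np.radians(3.9))
for n in ['side','wrist','top']:
    im=capture(n)[:,:,::-1]; cv2.imwrite(f'pics/{n}12.png',im)
im=cv2.imread('pics/top12.png')
cv2.imwrite('pics/t12z.png',cv2.resize(im[180:300,370:500],None,fx=5,fy=5,interpolation=cv2.INTER_CUBIC))
im=cv2.imread('pics/side12.png')
cv2.imwrite('pics/s12z.png',cv2.resize(im[60:220,290:410],None,fx=4,fy=3.7,interpolation=cv2.INTER_CUBIC))
E
```

```text
t 20.55 pos [ 0.4952 -0.2447  0.1896] rot [-9.003e+01 -6.000e-02  3.880e+00] F [ 0.6  0.1 -4.6] gap 0.637
shift in tool now [-0.0002 -0.0004  0.0022] turn [ 0.03 -0.02  0.06]  shift after turn [-0.0002 -0.0004  0.0022]
```

View pics/t12z.png

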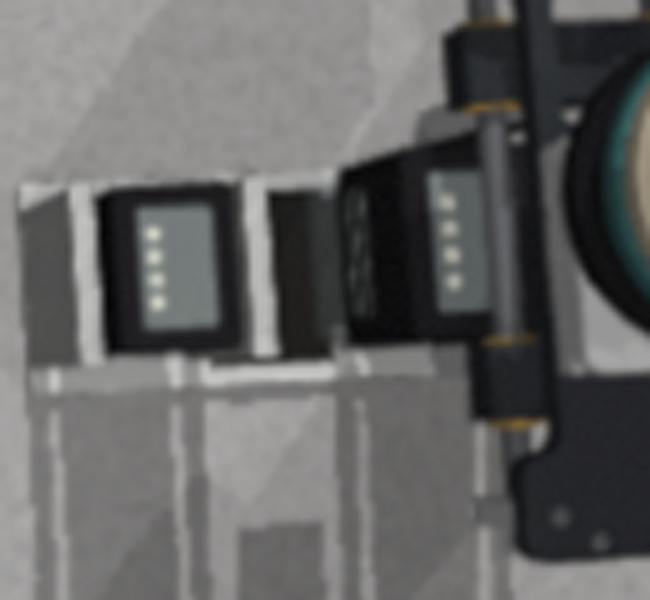

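View pics/s12z.png

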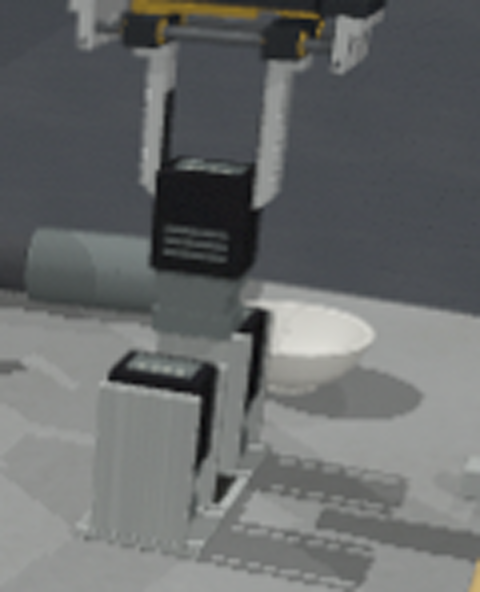

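View pics/wrist12.png

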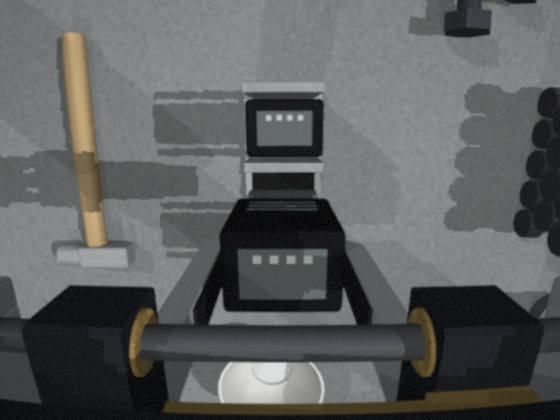

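```bash
python3 - <<'E'
from h import *
ct=camera_params('top')
im=cv2.imread('pics/top12.png'); S=6
im=cv2.resize(im[195:265,425:495],None,fx=S*1.4,fy=S*1.4,interpolation=cv2.INTER_CUBIC); S*=1.4
def dr(P,col):
    p=((proj(P,ct)-[425,195]+.5)*S-.5).round().astype(int); cv2.polylines(im,[p.reshape(-1,1,2)],True,col,1)
for z in (.1286+.045,.1286+.115): dr(rect(.4952,-.2447,np.radians(3.9+90),.044,.06,z),(0,0,255))
cv2.imwrite('pics/t12o.png',im)
cw=camera_params('wrist'); 
im=cv2.imread('pics/wrist12.png')[70:330,180:390]; im=cv2.resize(im,None,fx=3,fy=2.3*1,interpolation=cv2.INTER_CUBIC)
def dw(P,col):
    p=((proj(P,cw)-[180,70]+.5)*[3,2.3]-.5).round().astype(int); cv2.polylines(im,[p.reshape(-1,1,2)],True,col,1)
for z in (.1286+.045,.1286+.115): dw(rect(.4952,-.2447,np.radians(3.9+90),.044,.06,z),(0,0,255))
r=np.radians(3.9); R=np.array([[np.cos(r),-np.sin(r)],[np.sin(r),np.cos(r)]])
for k in (31,93):
    dw(rect(*(np.array([.4937,-.2431])+R@[0,k/1000]),r,.064,.008,.117),(0,255,0))
cv2.imwrite('pics/w12o.png',im)
E
```

```text
(no output)
```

View pics/t12o.png

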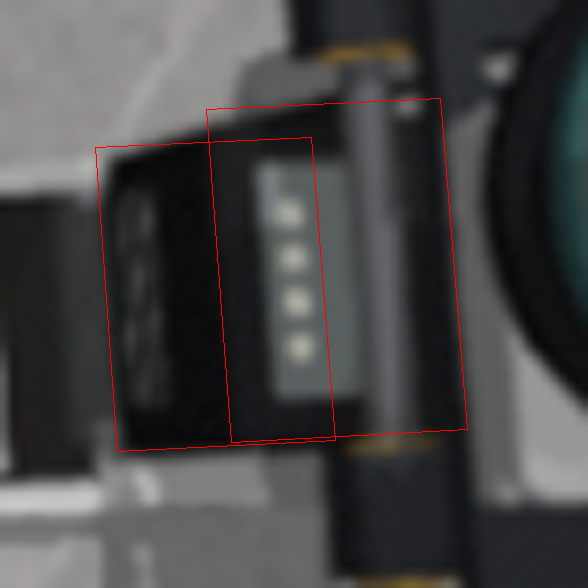

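View pics/w12o.png

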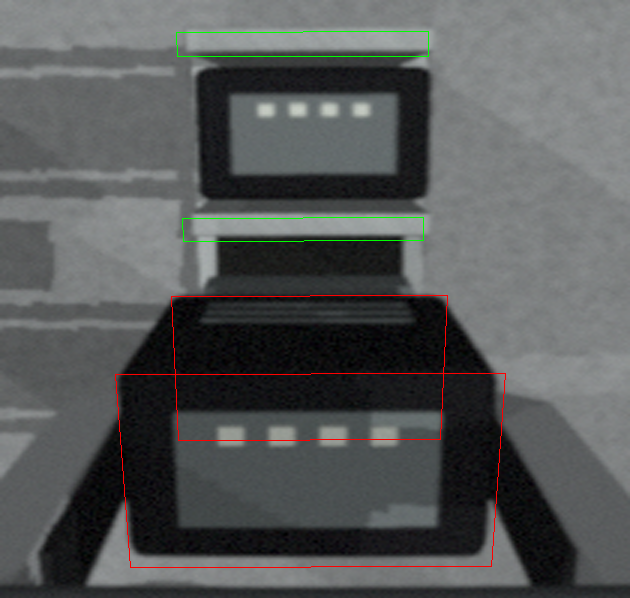

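jog_arm(rows=[[[0,0,0.0025],[0,0,0],255],[[0,0.015,0],[0,0,0],255],[[0,0.015,0],[0,0,0],255],[[0,0.01,0],[0,0,0],255],[[0,0.01,0],[0,0,0],255],[[0,0,0],[0,0,0],255],[[0,0,0],[0,0,0],255]])

```text
time: 21.4
position: [0.4947, -0.242, 0.1392]
ee_rot: [-1.571, -0.0, 0.068]
force: [1.0, -0.6, -3.2]
finger_gap: 0.633
```

```bash
python3 - <<'E'
from h import *
goto(.4952,-.2420,.12,np.radians(3.9))
for n in ['side','wrist','top']:
    im=capture(n)[:,:,::-1]; cv2.imwrite(f'pics/{n}13.png',im)
im=cv2.imread('pics/top13.png')
cv2.imwrite('pics/t13z.png',cv2.resize(im[190:280,380:490],None,fx=7,fy=6.5,interpolation=cv2.INTER_CUBIC))
im=cv2.imread('pics/wrist13.png')
cv2.imwrite('pics/w13z.png',cv2.resize(im[70:330,180:390],None,fx=3,fy=2.3,interpolation=cv2.INTER_CUBIC))
im=cv2.imread('pics/side13.png')
cv2.imwrite('pics/s13z.png',cv2.resize(im[90:230,290:390],None,fx=5,fy=4,interpolation=cv2.INTER_CUBIC))
E
```

```text
t 21.4 pos [ 0.4947 -0.242   0.1392] rot [-9.00e+01 -1.00e-02  3.88e+00] F [ 1.  -0.6 -3.2] gap 0.633
shift in tool now [0.0005 0.0192 0.    ] turn [-0.   -0.02  0.01]  shift after turn [0.0005 0.0192 0.    ]
```

View pics/t13z.png

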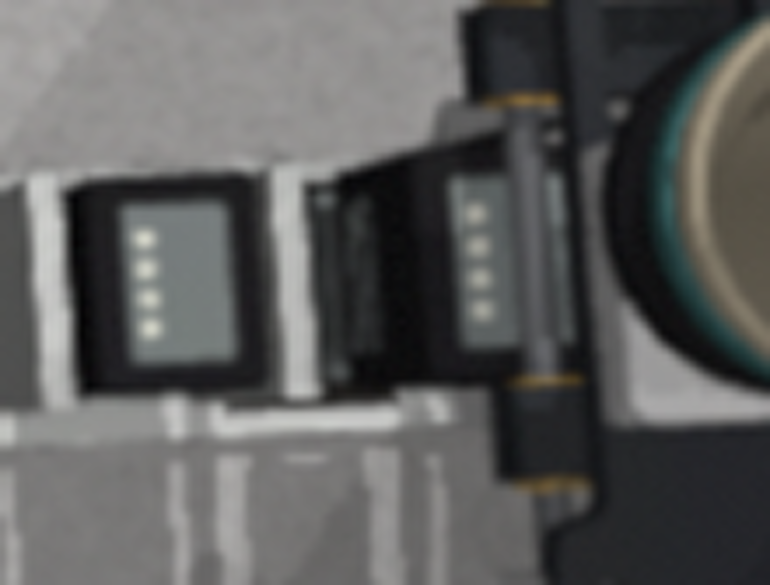

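View pics/w13z.png

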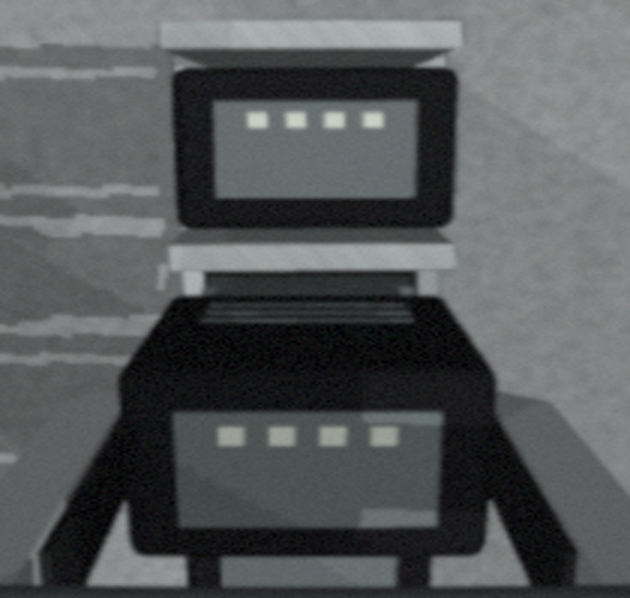

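View pics/s13z.png

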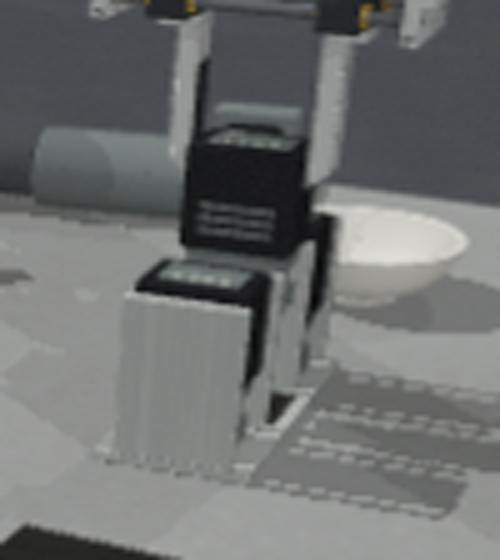

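jog_arm(rows=[[[0.0006,0.01,0],[0,0,0],255],[[0,0.015,0],[0,0,0],255],[[0,0.015,0],[0,0,0],255],[[0,0.014,0],[0,0,0],255],[[0,0.004,0],[0,0,0],255],[[0,0,0],[0,0,0],255],[[0,0,0],[0,0,0],255],[[0,0,0],[0,0,0],255]])

```text
time: 22.35
position: [0.4957, -0.2423, 0.0818]
ee_rot: [-1.571, -0.001, 0.068]
force: [-0.3, -0.3, -4.6]
finger_gap: 0.638
```

```bash
python3 - <<'E'
from h import *
goto(.4952,-.2420,.069,np.radians(3.9))
for n in ['side','wrist','top']:
    im=capture(n)[:,:,::-1]; cv2.imwrite(f'pics/{n}14.png',im)
im=cv2.imread('pics/top14.png')
cv2.imwrite('pics/t14z.png',cv2.resize(im[190:280,380:490],None,fx=7,fy=6.5,interpolation=cv2.INTER_CUBIC))
im=cv2.imread('pics/wrist14.png')
cv2.imwrite('pics/w14z.png',cv2.resize(im[70:330,180:390],None,fx=3,fy=2.3,interpolation=cv2.INTER_CUBIC))
im=cv2.imread('pics/side14.png')
cv2.imwrite('pics/s14z.png',cv2.resize(im[90:230,290:390],None,fx=5,fy=4,interpolation=cv2.INTER_CUBIC))
E
```

```text
t 22.35 pos [ 0.4957 -0.2423  0.0818] rot [-9.004e+01 -8.000e-02  3.870e+00] F [-0.3 -0.3 -4.6] gap 0.638
shift in tool now [-0.0005  0.0128  0.0003] turn [ 0.04 -0.03  0.08]  shift after turn [-0.0005  0.0128  0.0003]
```

View pics/t14z.png

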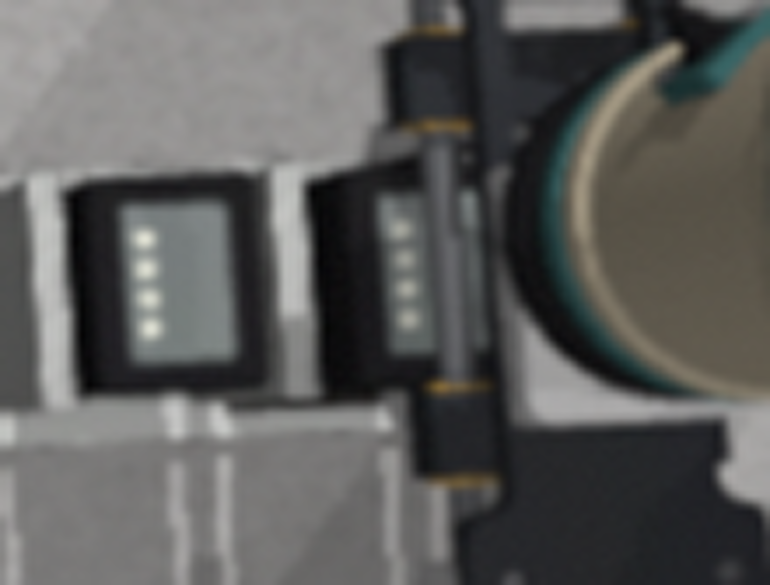

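View pics/w14z.png

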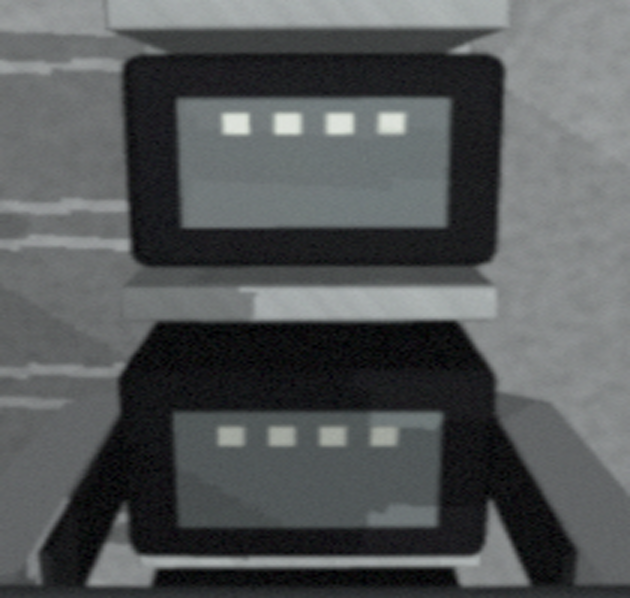

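View pics/s14z.png

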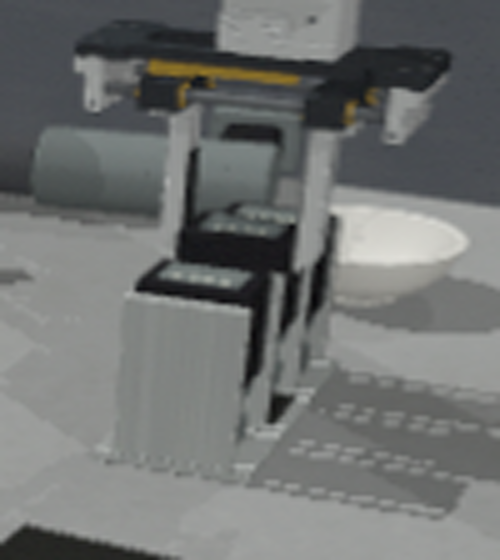

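jog_arm(rows=[[[0,0.005,0],[0,0,0],255],[[0,0.004,0],[0,0,0],255],[[0,0.002,0],[0,0,0],255],[[0,0.001,0],[0,0,0],255],[[0,0,0],[0,0,0],255],[[0,0,0],[0,0,0],255]])

```text
time: 23.1
position: [0.4947, -0.2419, 0.0692]
ee_rot: [-1.571, 0.001, 0.068]
force: [-1.8, 0.7, -0.7]
finger_gap: 0.637
```

jog_arm(rows=[[[0,0.0007,0],[0,0,0],255],[[0,0.0005,0],[0,0,0],255],[[0,0,0],[0,0,0],255]])

```text
time: 23.4
position: [0.4947, -0.242, 0.0691]
ee_rot: [-1.571, 0.001, 0.068]
force: [-4.1, 0.9, 10.0]
finger_gap: 0.638
```

jog_arm(rows=[[[0,-0.0006,0],[0,0,0],255],[[0,0,0],[0,0,0],255]])

```text
time: 23.6
position: [0.4947, -0.242, 0.0691]
ee_rot: [-1.571, 0.0, 0.068]
force: [-3.3, 1.2, 6.9]
finger_gap: 0.634
```

```bash
python3 - <<'E'
from h import *
goto(.4952,-.2420,.069,np.radians(3.9))
for n in ['wrist']:
    im=capture(n)[:,:,::-1]; cv2.imwrite(f'pics/{n}15.png',im)
im=cv2.imread('pics/wrist15.png')
cv2.imwrite('pics/w15z.png',cv2.resize(im[90:330,190:380],None,fx=4,fy=2.5,interpolation=cv2.INTER_CUBIC))
E
```

```text
t 23.6 pos [ 0.4947 -0.242   0.0691] rot [-9.001e+01  3.000e-02  3.870e+00] F [-3.3  1.2  6.9] gap 0.634
shift in tool now [ 0.0005  0.0001 -0.    ] turn [ 0.01 -0.03 -0.03]  shift after turn [ 0.0005  0.0001 -0.    ]
```

View pics/w15z.png

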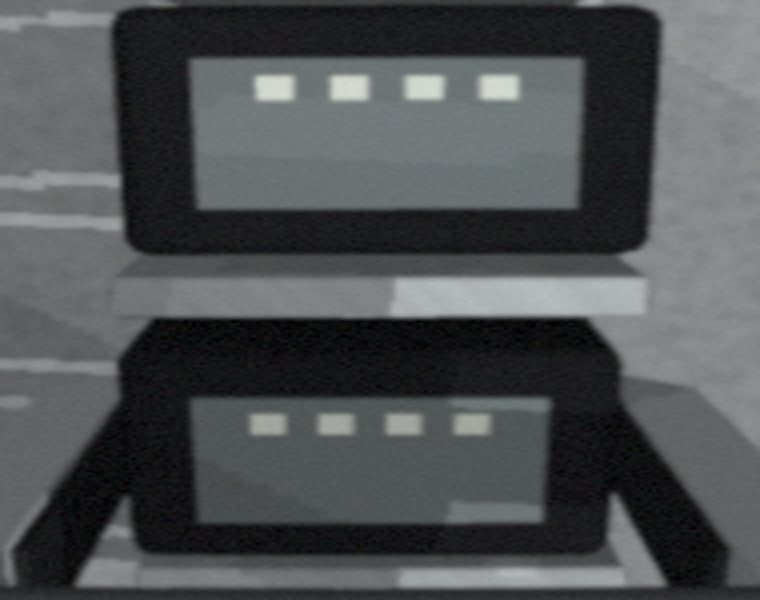

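jog_arm(rows=[[[0,-0.002,0],[0,0,0],255],[[0.001,-0.002,0],[0,0,0],255],[[0,0,0],[0,0,0],255],[[0,0,0],[0,0,0],255],[[0,0,0],[0,0,0],255]])

```text
time: 24.15
position: [0.4961, -0.242, 0.0722]
ee_rot: [-1.571, 0.0, 0.068]
force: [0.3, -0.5, -4.5]
finger_gap: 0.635
```

```bash
python3 - <<'E'
from h import *
goto(.4957,-.2420,.0694,np.radians(3.9))
E
```

```text
t 24.15 pos [ 0.4961 -0.242   0.0722] rot [-8.999e+01  1.000e-02  3.880e+00] F [ 0.3 -0.5 -4.5] gap 0.635
shift in tool now [-0.0004  0.0028 -0.    ] turn [-0.01 -0.02 -0.01]  shift after turn [-0.0004  0.0028 -0.    ]
```

jog_arm(rows=[[[-0.0003,0.0012,0],[0,0,0],255],[[0,0.001,0],[0,0,0],255],[[0,0.0006,0],[0,0,0],255],[[0,0.0003,0],[0,0,0],255],[[0,0,0],[0,0,0],255],[[0,0,0],[0,0,0],255]])

```text
time: 24.75
position: [0.4958, -0.242, 0.0694]
ee_rot: [-1.571, -0.0, 0.068]
force: [-0.9, -0.7, -4.0]
finger_gap: 0.639
```

```bash
python3 - <<'E'
from h import *
goto(.4957,-.2420,.069,np.radians(3.9))
for n in ['wrist']:
    im=capture(n)[:,:,::-1]; cv2.imwrite(f'pics/{n}16.png',im)
im=cv2.imread('pics/wrist16.png')
cv2.imwrite('pics/w16z.png',cv2.resize(im[90:330,190:380],None,fx=4,fy=2.5,interpolation=cv2.INTER_CUBIC))
E
```

```text
t 24.75 pos [ 0.4958 -0.242   0.0694] rot [-9.00e+01 -1.00e-02  3.88e+00] F [-0.9 -0.7 -4. ] gap 0.639
shift in tool now [-0.0001  0.0004  0.    ] turn [ 0.   -0.02  0.01]  shift after turn [-0.0001  0.0004  0.    ]
```

View pics/w16z.png

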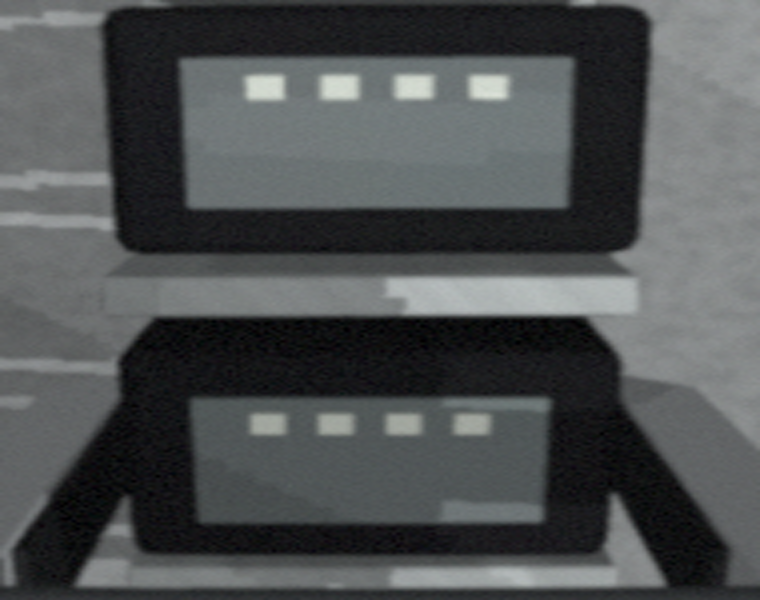

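jog_arm(rows=[[[0,0.0005,0],[0,0,0],255],[[0,0.0002,0],[0,0,0],255],[[0,0,0],[0,0,0],255]])

```text
time: 25.1
position: [0.4959, -0.2421, 0.0691]
ee_rot: [-1.571, -0.0, 0.068]
force: [-1.8, -0.9, 1.7]
finger_gap: 0.636
```

Contact with light load; release slowly.

jog_arm(rows=[[[0,0,0],[0,0,0],85],[[0,0,0],[0,0,0],80],[[0,0,0],[0,0,0],70],[[0,0,0],[0,0,0],50],[[0,0,0],[0,0,0],30],[[0,0,0],[0,0,0],0],[[0,0,0],[0,0,0],0],[[0,0,0],[0,0,0],0],[[0,0,0],[0,0,0],0]])

```text
time: 26.0
position: [0.4958, -0.242, 0.0687]
ee_rot: [-1.571, -0.0, 0.068]
force: [0.3, -0.1, 0.1]
finger_gap: 1.003
```

jog_arm(rows=[[[0,-0.01,0],[0,0,0],0],[[0,-0.02,0],[0,0,0],0],[[0,-0.03,0],[0,0,0],0],[[0,-0.04,0],[0,0,0],0],[[0,-0.04,0],[0,0,0],0],[[0,-0.03,0],[0,0,0],0],[[0,0,-0.04],[0,0,0],0],[[0,0,-0.04],[0,0,0],0],[[0,0,-0.04],[0,0,0],0],[[0,0,0],[0,0,0],0],[[0,0,0],[0,0,0],0]])

```text
time: 27.1
position: [0.5035, -0.3621, 0.2388]
ee_rot: [-1.57, -0.0, 0.066]
force: [0.0, 0.5, 0.8]
finger_gap: 0.999
```

```bash
python3 - <<'E'
from h import *
goto(.4957,-.2420,.069,np.radians(3.9))
for n in ['wrist','side','top']:
    im=capture(n)[:,:,::-1]; cv2.imwrite(f'pics/{n}17.png',im)
im=cv2.imread('pics/side17.png')
cv2.imwrite('pics/s17z.png',cv2.resize(im[120:230,290:390],None,fx=5,fy=5,interpolation=cv2.INTER_CUBIC))
E
```

```text
t 27.1 pos [ 0.5035 -0.3621  0.2388] rot [-8.996e+01 -1.000e-02  3.780e+00] F [0.  0.5 0.8] gap 0.999
shift in tool now [1.000e-04 1.699e-01 1.203e-01] turn [-0.04 -0.12  0.01]  shift after turn [0.0004 0.1698 0.1204]
```

View pics/wrist17.png

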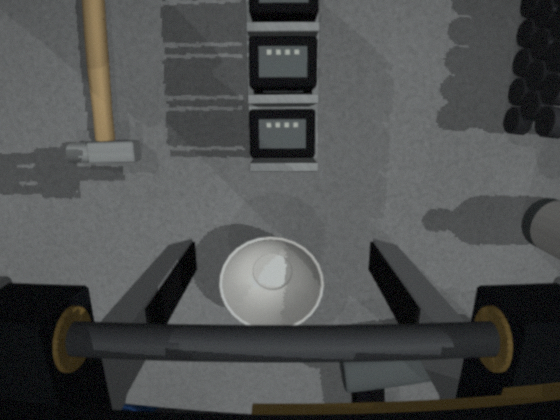

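View pics/s17z.png

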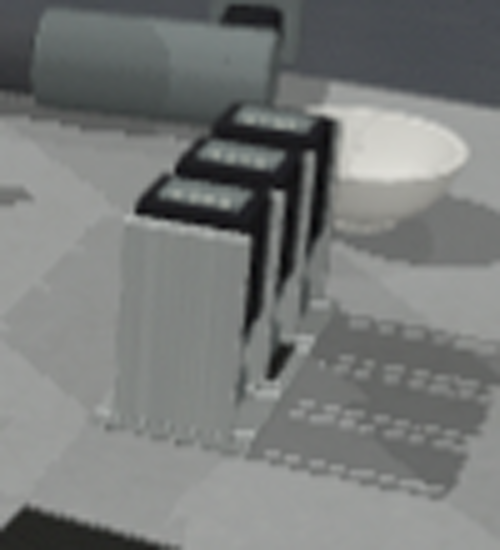

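View pics/top17.png

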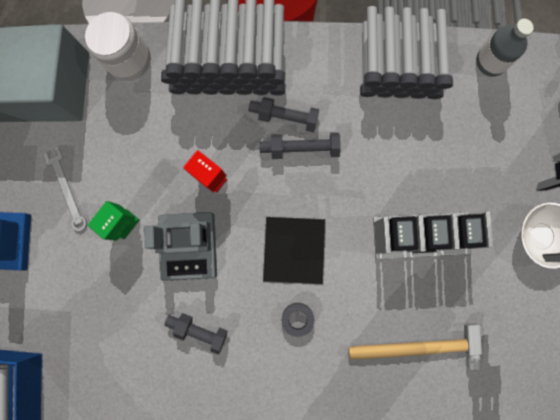

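```bash
python3 - <<'E'
import cv2
im=cv2.imread('pics/top17.png')
cv2.imwrite('pics/t17z.png',cv2.resize(im[200:270,365:500],None,fx=5.8,fy=5.8,interpolation=cv2.INTER_CUBIC))
im=cv2.imread('pics/wrist17.png')
cv2.imwrite('pics/w17z.png',cv2.resize(im[0:180,235:335],None,fx=6,fy=3.3,interpolation=cv2.INTER_CUBIC))
E
```

```text
(no output)
```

View pics/t17z.png

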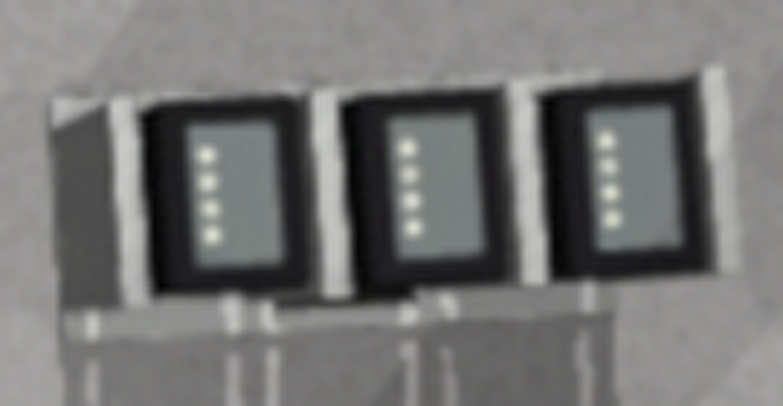

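View pics/w17z.png

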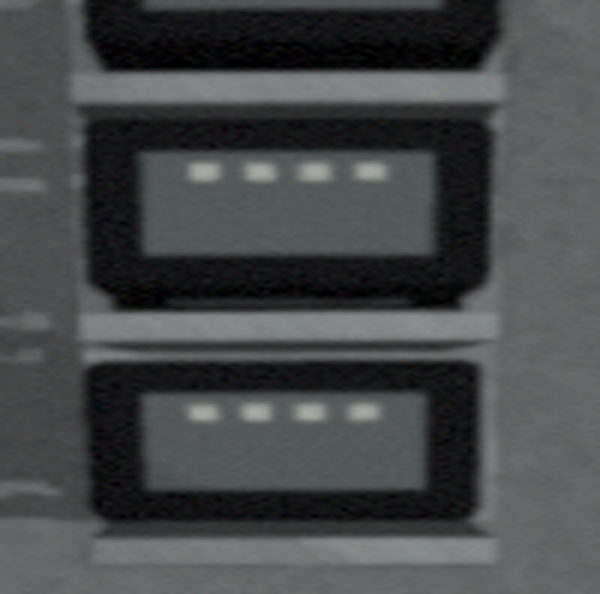

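```bash
python3 -c "
from plant import *
print(sign_off(), sense()['time'])"
```

```text
the job is handed in; nothing more can be done
the job is handed in; nothing more can be done
```

The pack is standing in the empty middle bay of the rack, and I handed the job in at about 27 s of the 64 s allowed.

- **Charger and mat:** I gripped the pack on its 44 mm sides and pulled it straight up past the catch. I stood it on the mat and let go.
- **Regrip:** I turned the gripper 90° and took the pack by its 60 mm sides.
- **Rack:** It first touched the bay floor about 1 mm off centre along the bay. I lifted it about 3 mm, shifted it 1 mm, set it down again with light contact and released it.

**Last checks:**
- In the final wrist picture the pack's top is centred between the wall ends to within a few tenths of a millimetre. The margin is 2 mm at each end.
- The top and side pictures show it upright, level with its neighbours. The two parked packs look unmoved, which I judged by eye.
- The gripper is open and clear of everything, with no load on it.

**Disagreement:** The top and wrist cameras put the rack about 2 mm apart in x. I resolved it by comparing the held pack with the bay walls in the same wrist picture.

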